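# Put the bench tools back on their rests before polishing

### The arm

A 7-joint arm with a two-finger parallel gripper is mounted at the origin on a cart in front of the work surface, level with it; the furniture and walls round the work are solid. World frame = base frame: x ahead of the robot, y to its left, z up, the work surface at z = 0. Lengths are in mm, angles in rad, forces in N, time in s.
With the tool pointing down it reaches from about 400 to 875 mm from the base axis. Payload 4.4 kg.
Tool frame: the origin (TCP) lies midway between the tips of the shut fingers; the grasp point (between the pads) lies 19 mm behind it (ctrl.pinch_z is the distance from the TCP to the grasp point, in mm); z points along the fingers, y is the line along which they close (so a half turn about z gives the same grasp; the last joint's range is limited). The gripper opens to 85 mm and grips with 20 to 120 N. Pads are 22 mm wide; open, the fingers measure 114 mm over their backs; the gripper's body (76 mm by 85 mm) begins 54 mm behind the grasp point. The pads swing forward as they close: fully open they stand 13 mm farther back than shut.
Start: joints at [-1.313, 0.628, 0.038, 1.517, -0.027, 0.996, -0.02], TCP at [206.788, 616.244, 231.313] pointing down, gripper open.
Joint ranges: [-3.06, 3.06], [-0.37, 2.12], [-1.25, 1.32], [0.18, 2.47], [-1.1, 4.24], [0.23, 1.98], [-2.94, 2.94]. Speed limits (rad/s): [2.57, 2.57, 3.14, 3.14, 3.14, 3.14, 3.14].

### API

Orientations are given as [roll, pitch, yaw] about the fixed x, y, z axes, in that order (R = Rz(yaw) Ry(pitch) Rx(roll)).
In Python, from cell import read_state, cams, order, ctrl gives the robot as it stands.
- The arm moves only by the tool move_arm, never from a script. Its argument "targets" is text: rows parted by semicolons, each of 7 numbers parted by spaces: the gripper's target within -1 to 1 (fully open at 1, half-way at 0, shut at -1), then the shift along the tool's x, y, z in cm, then the turn, a rotation vector about the tool's x, y, z in degrees. A call has 1 to 5 rows; each row shifts and turns the commanded pose from where the row before left it, along the tool's axes as they then stand; what a row does not reach is not made up. A row lasts 1/12 s, in which the tool goes at most 41.7 mm and 7.16 degrees, less where a joint would pass 70% of its speed; a pose out of reach is approached as far as the arm can. A call with a gripper value outside its range is refused whole. The fingers move at their own pace and stop on an object; the grip force is fixed at half the most. Time passes only in rows, so rows that do not move let the fingers close. It gives the time, the measured TCP pose, the force, the opening and the grip force at its end, in the units of the state.
- read_state(): the state, without advancing time (a new reading comes with each control period).
- cams.get_image(name): name is "scene" or "top" or "wrist"; returns a dict with "color" (480x640x3 uint8, red, green, blue), "fovy" (degrees; the focal length in pixels is half the picture's height over the tangent of half this angle, whatever the lens; pixels are square), "cx", "cy" (the principal point, pixels), "rvec" (rotation vector, rad) and "tvec" (3), from world to camera coordinates, as OpenCV has them. Camera axes: x right, y down, z forward; pixel columns grow to the right and rows downward; lengths in mm; the calibration is good to about 2 mm. The wrist camera is an equidistant fisheye: a pixel r from the principal point sees the ray r / f radians off the axis. A picture is of the moment at which its call begins. There is no depth.
- order.finish_job(): hands the job in; it is judged then, once.
The state is a dict: "clock": time; "qpos": joint angles; "qd": joint speeds; "tau": joint torques, N m; "eef_pos": TCP position; "tool_rot": TCP orientation; "force": force on the tool from outside, world axes, zero at the start; "torque": the same for the moment, N m; "width": finger opening in mm; "gripper_force": force on a finger pad.
Only numpy, scipy, OpenCV 4.12 (cv2) and the standard library are available. Lean on these libraries where they do the work, as an engineer would, in place of code of your own. Each camera call takes 0.05 s, during which the arm holds its last target. There are 200 camera calls.

### The job

Clear the tools from in front of the polishing motor and lay each on the rest made for its kind: hammer and mallet side by side on the hammer rest (heads on the padded ledge, handles between the posts), the two files in the two grooves of the file rest with their wooden handles at the wide-slot end, and the pliers in the pliers rest with the handles in the wide fork. Carry the hammer and the mallet level, leave every tool lying loose, level and in its slot, and do not disturb the wax bars.

Things in the scene. Friction and masses are not known exactly. Their poses are not given: they have to be found in the camera images.
- hammer_mid (a point): riveting hammer: thin blackened handle, narrow steel cross head at its +y end. 200 mm long along y, head 60 mm wide along x, 22 mm high, 22 mm long (y +76 to +98); handle 10 mm wide, 1 to 16 mm over the underside. The point is at mid length, 9 mm over the underside. It is head-heavy: it balances 48 mm from this point towards the head (+y). About 0.2 kg
- mallet_mid (a point): wooden mallet: pale handle, dark thick barrel head at its +y end. 167 mm long along y, head 64 mm wide along x, 33 mm high, 33 mm long (y +50 to +83); handle 16 mm wide, 3 to 24 mm over the head's underside. The point is at mid length, 13.5 mm over the underside. It balances 41 mm from this point towards the head (+y), just short of the head. About 0.19 kg
- long_file_mid (a point): the longer hand file, 216 mm along y: turned wooden handle, 19 mm thick, at +y (y +18 to +108), flat grey blade 10 mm wide and 4 mm thick at -y, 7 mm clear of the bench. The point is at mid length, 9.5 mm over the underside. It balances 50 mm from this point towards the handle end. 0.07 kg
- short_file_mid (a point): the shorter hand file, 196 mm along y, otherwise like the longer one: handle 19 mm thick at +y (y +8 to +98), blade 10 x 4 mm at -y, 7 mm clear of the bench. The point is at mid length, 9.5 mm over the underside. It balances 43 mm from this point towards the handle end. 0.07 kg
- pliers_mid (a point): flat pliers lying flat, rigid: red handles at +y, up to 43 mm wide along x, steel jaws 12 mm wide at -y; 129 mm long, 10 mm thick. The point is at mid length, 5 mm over the underside. Balances 9 mm from it towards the handles, where it can be gripped across (along x). 0.085 kg
- hammer_rest: pale wooden rest, fixed, 154 x 180 mm, base 10 thick; origin under its middle. +y end: black-padded ledge (top 30, y 47 to 81), then a fence (to 53 high). At y -75 a comb: slot floor 31, posts to 47, 28 apart. Open between. Two equal places, x -42 and +42, either tool in either: head on the pad near the fence, tool +y along rest +y; hammer's middle at about y -29, mallet's at y -13
- file_rest: pale wooden rest, fixed, 122 x 226 mm, base 10 thick; origin under its middle. Two equal grooves at x -32 and +32, either file in either. At y +104 the handle comb (slots 34 wide, floor 30, posts to 46 high), at y -48 the blade comb (slots 26 wide, floor 37, posts to 51); combs 12 thick, open between. File +y (handle) along rest +y, its middle at about y +26
- pliers_rest: pale wooden rest, fixed, 100 x 124 mm, base 10 thick; origin under its middle. One place at x 0: at y +48 the wide fork for the handles (posts 62 apart, 46 high, floor 30), at y -42 the narrow fork for the jaws (posts 28 apart, 47 high, floor 31); 12 thick, open between. Pliers' +y (handles) along rest +y, their middle over the origin
- wax_mid (a point): red wax block, 67 x 99 x 21 mm, loose; stays where it is. The point is its centre
- beeswax_mid (a point): small yellow beeswax bar, 31 x 46 x 18 mm, loose; stays where it is. The point is its centre

How it is judged:
By the outcome, as a careful person would: the job done as asked, in the order asked, and still so for the second after the job is handed in, with the robot touching nothing.
It also fails if it takes over 134 s, if anything falls off the work surface, if the arm or the gripper's body presses on something with over 40 N, if the wrist force passes 120 N, or if a joint passes its speed limit or range.

## Working session

There is one attempt and no reset: what is moved stays moved. The work goes in short steps, Python scripts to look and compute and a tool call to move; the robot and the scene stay as the last step left them, time stands still between calls to the robot, and variables do not carry over. Pictures are saved under pics/ and viewed, at most 14 in all, crops included, and the job is handed in when it is done.

Besides the shell and the picture viewer there is one more tool, called by a JSON object that holds its "op" and its "data". move_arm: Moves the arm, as the interface text tells. Its arguments: {"type":"object","properties":{"targets":{"type":"string"}},"required":["targets"]}

```bash
ls; mkdir -p pics
python3 - <<'E'
from cell import read_state,cams,order,ctrl
import cv2
print(read_state(), ctrl.pinch_z)
for n in ("scene","top"):
    d=cams.get_image(n); cv2.imwrite(f"pics/{n}0.png",d["color"][:,:,::-1]); print(n,{k:d[k] for k in d if k!="color"})
E
```

```text
pics
{'clock': 0.0, 'qpos': array([-1.31279986,  0.62932834,  0.03844065,  1.51839213, -0.02701502,
        0.99628806, -0.02000229]), 'qd': array([ 0.00084192, -0.00026233, -0.00099449,  0.00012319,  0.00153133,
       -0.00101864, -0.00135532]), 'tau': array([-1.16925216e-04, -5.63385737e+01,  1.22596722e+00, -1.93445045e+01,
        1.09487964e-02,  1.04563544e-02,  5.60654158e-06]), 'eef_pos': array([206.57577082, 615.6324726 , 230.3928685 ]), 'tool_rot': array([-3.13969462e+00,  1.12661859e-05,  2.81778624e+00]), 'force': array([ 0.13228684, -0.61315193,  1.01119142]), 'torque': array([-0.00391822,  0.01776671,  0.00225158]), 'gripper_force': 0.0, 'width': 85.22664323313492} 18.700000000000003
scene {'fovy': 45.075394958295156, 'cx': 323.7122182835169, 'cy': 242.70289783887188, 'rvec': array([ 0.46178115,  2.89492126, -0.80738595]), 'tvec': array([ 445.98571843,  -84.63726804, 1663.63176531])}
top {'fovy': 44.71518351520129, 'cx': 321.18198385521123, 'cy': 234.13703277203786, 'rvec': array([ 2.18792749, -2.13618462,  0.14405032]), 'tvec': array([ -58.15626382,  490.29136782, 1272.97497586])}
```

View pics/scene0.png

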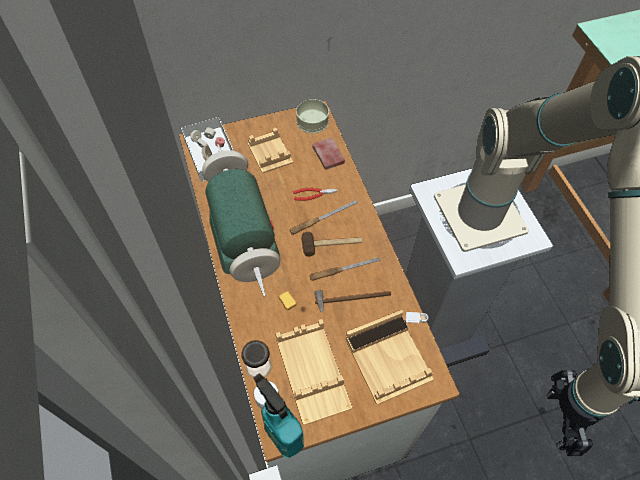

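View pics/top0.png

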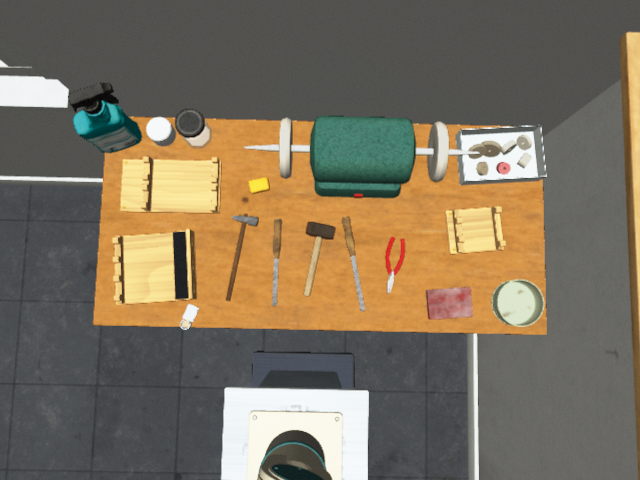

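```bash
cat > h.py <<'E'
import numpy as np, cv2
from cell import read_state,cams,order,ctrl
def K(d):
    f=240/np.tan(np.radians(d["fovy"])/2); return np.array([[f,0,d["cx"]],[0,f,d["cy"]],[0,0,1]])
def cast(d,uv,z):
    uv=np.atleast_2d(np.asarray(uv,float)); R=cv2.Rodrigues(d["rvec"])[0]; C=-R.T@d["tvec"]
    r=(np.c_[uv,np.ones(len(uv))]@np.linalg.inv(K(d)).T)@R
    return C+r*((z-C[2])/r[:,2])[:,None]
def proj(d,P):
    return cv2.projectPoints(np.atleast_2d(np.asarray(P,float)),d["rvec"],d["tvec"],K(d),None)[0][:,0]
E
python3 - <<'E'
from h import *
d=cams.get_image("top"); im=d["color"][:,:,::-1]
a=cv2.resize(im[140:320,105:265],None,fx=3.3,fy=3.3,interpolation=2)
b=cv2.resize(im[195:330,430:550],None,fx=4.4,fy=4.4,interpolation=2)
a=cv2.copyMakeBorder(a,0,0,0,0,0);h=min(len(a),len(b));w=np.hstack([a[:h],b[:h]])
w=w[:600]; w=cv2.resize(w,None,fx=min(1,800/w.shape[1]),fy=min(1,800/w.shape[1])); print(a.shape,b.shape,w.shape); cv2.imwrite("pics/crop1.png",w)
c=cv2.resize(im[180:320,215:415],None,fx=4,fy=4,interpolation=2); cv2.imwrite("pics/crop2.png",c)
print(cast(d,[[295,440],[182,265],[170,185],[475,230],[240,255],[395,260]],0).round())
hsv=cv2.cvtColor(np.ascontiguousarray(im),cv2.COLOR_BGR2HSV)
for n,p in dict(table=(330,320),ham=(235,265),filehandle=(278,232),blade=(275,280),malhead=(320,230),malh=(312,270),rest=(150,285),red=(390,245),wax=(450,303),bee=(259,185)).items(): print(n,hsv[p[1],p[0]])
E
```

```text
(594, 528, 3) (594, 528, 3) (450, 800, 3)
[[  40.    0.    0.]
 [ 417.  267.    0.]
 [ 601.  304.    0.]
 [ 514. -399.    0.]
 [ 443.  137.    0.]
 [ 440. -216.    0.]]
table [ 16 169 214]
ham [ 14 133 127]
filehandle [ 17 137 175]
blade [ 75   3 171]
malhead [14 79 77]
malh [ 19  91 208]
rest [ 23 101 248]
red [  0 205 223]
wax [  3  91 185]
bee [ 27 184 252]
```

View pics/crop1.png

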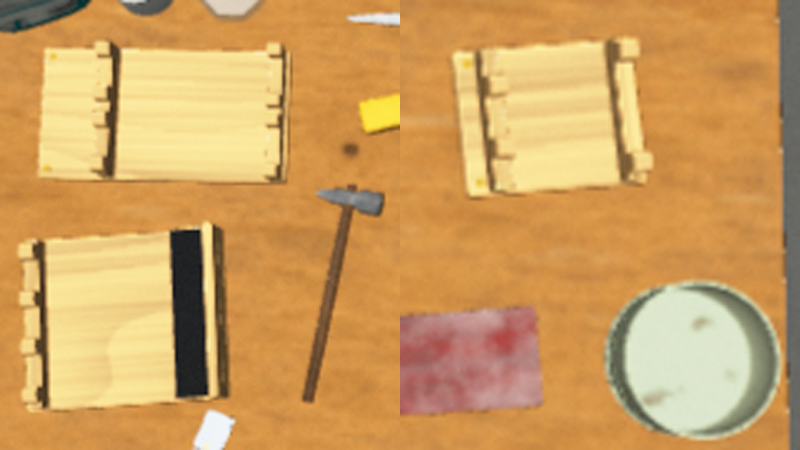

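View pics/crop2.png

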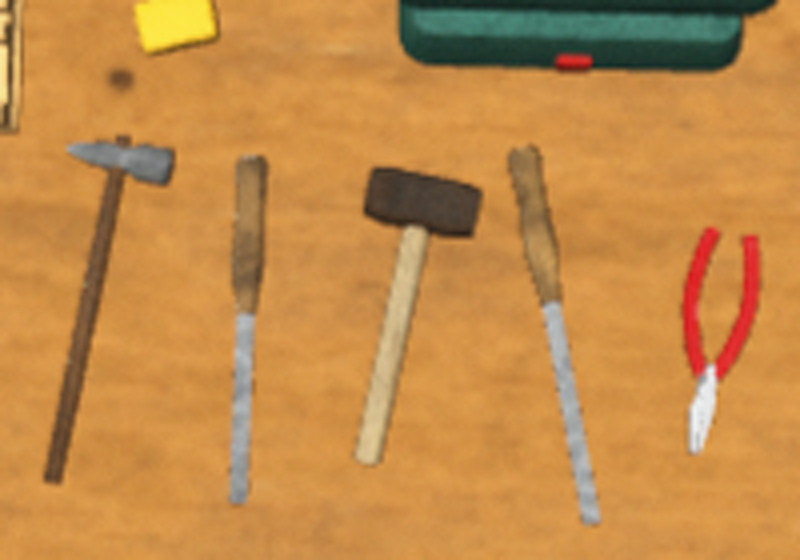

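Run:
```python
from h import *
d=cams.get_image("top"); im=np.ascontiguousarray(d["color"][:,:,::-1])
T=dict(hammer=((123,138),(53,480),16),short=((253,156),(238,502),12),mallet=((428,174),(368,463),24),long=((526,150),(592,522),12),pliers=((731,233),(695,450),8))
bal=dict(hammer=48,short=43,mallet=41,long=50,pliers=9)
for n,(a,b,z) in T.items():
    P=cast(d,np.array([a,b])/4+[215,180],z); v=P[0]-P[1]; L=np.hypot(*v[:2]); m=P.mean(0); u=v/L
    print(n,"len",L.round(1),"mid",m.round(1),"ang",np.degrees(np.arctan2(v[1],v[0])).round(1),"bal",(m+u*bal[n])[:2].round(1))
def box(mask,z,name):
    c=max(cv2.findContours(mask,cv2.RETR_EXTERNAL,cv2.CHAIN_APPROX_NONE)[0],key=cv2.contourArea)
    r=cv2.minAreaRect(cast(d,c[:,0].astype(float),z)[:,:2].astype(np.float32)); print(name,np.round(r[0],1),np.round(r[1],1),round(r[2],1))
hsv=cv2.cvtColor(im,cv2.COLOR_BGR2HSV)
rest=cv2.inRange(hsv,(17,40,190),(30,125,255))
# pad: dark
sub=np.zeros_like(rest); sub[230:302,170:196]=1
box(cv2.inRange(hsv,(0,0,0),(180,255,50))*sub,30,"pad")
for n,(l,t,r,b) in dict(fr=(112,145,228,220),hr=(105,222,200,312),pr=(440,200,512,260)).items():
    s=np.zeros_like(rest); s[t:b,l:r]=1
    for z in(10,46): box(rest*s,z,n+str(z))
q=lambda pts,z:cast(d,pts,z).round(1)
print("file corners",q([[123.4,159.2],[120.2,210.8],[219.8,212.8],[220.6,160]],10)[:,:2])
print("pl base",q([[446.2,210.9],[451,253.5]],10)[:,:2],"wide post tops",q([[497.8,209.4],[502.9,243.6]],46)[:,:2])
s=cams.get_image("scene"); print(proj(s,[[600,300,10],[417,267,30]]))
```

```text
hammer len 195.8 mid [437.3 141.   16. ] ang -9.2 bal [484.7 133.3]
short len 195.1 mid [428.5  52.8  12. ] ang -0.6 bal [471.5  52.3]
mallet len 165.1 mid [435.3 -33.   24. ] ang -10.3 bal [475.6 -40.3]
long len 212.8 mid [ 428.9 -123.6   12. ] ang 11.0 bal [ 478. -114.]
pliers len 124.8 mid [ 427.6 -211.2    8. ] ang -8.9 bal [ 436.5 -212.6]
pad [416.3 264.6] [145.4  25.5] 5.3
fr10 [601.2 269.1] [123.6 148.4] 1.4
fr46 [593.8 260.8] [120.2 144.4] 1.4
hr10 [408.6 339. ] [151.7 111.6] 5.0
hr46 [406.5 328.7] [147.5 108.5] 5.0
pr10 [ 513.3 -395.2] [96.8 85.2] 6.1
pr46 [ 508.3 -385.3] [94.2 82.9] 6.1
file corners [[656.3 411.7]
 [536.3 411.2]
 [537.3 185.2]
 [660.3 188.8]]
pl base [[ 554.7 -331.1]
 [ 457.1 -341.7]] wide post tops [[ 554.8 -438.2]
 [ 478.4 -448.4]]
[[311.90184946 371.01566053]
 [378.12768146 333.8800358 ]]
```

```bash
cat >> h.py <<'E'
from scipy.spatial.transform import Rotation as Ro
def go(x,y,z,yaw,step=35.):
    "shift along present tool axes (cm) in n equal rows, then turn about tool z"
    s=read_state(); R=Ro.from_euler("xyz",s["tool_rot"]); d=np.array([x,y,z])-s["eef_pos"]
    t=R.inv().apply(d)/10; n=int(np.ceil(np.linalg.norm(d)/step))
    G=Ro.from_euler("xyz",[np.pi,0,np.radians(yaw)]); rv=(R.inv()*G).as_rotvec(degrees=True)
    m=int(np.ceil(np.linalg.norm(rv)/6.5))
    print("pos",s["eef_pos"].round(1),"rpy",np.degrees(s["tool_rot"]).round(1),"q",s["qpos"].round(2),"w",round(s["width"],1),"t",round(s["clock"],1))
    print("shift",t.round(2),"rows",n,"each",(t/max(n,1)).round(2),"| turn",rv.round(1),"rows",m,"each",(rv/max(m,1)).round(2))
E
python3 -c "
from h import *
go(440,150,230,170.8)"
```

```text
pos [206.7 616.  230.9] rpy [-179.9   -0.   161.4] q [-1.31  0.63  0.04  1.52 -0.03  1.   -0.02] w 85.3 t 0.2
shift [-36.95 -36.75   0.12] rows 15 each [-2.46 -2.45  0.01] | turn [-0.1 -0.  -9.4] rows 2 each [-0.03 -0.   -4.68]
```

{"op": "move_arm", "data": {"targets": "0.3 -2.46 -2.45 0 0 0 0; 0.3 -2.46 -2.45 0 0 0 0; 0.3 -2.46 -2.45 0 0 0 0; 0.3 -2.46 -2.45 0 0 0 0; 0.3 -2.46 -2.45 0 0 0 0"}}

```text
clock: 0.67
eef_pos: [284.9, 459.4, 231.3]
tool_rot: [3.142, 0.0, 2.818]
force: [0.1, 0.5, -0.4]
width: 55.7
gripper_force: 0.0
```

{"op": "move_arm", "data": {"targets": "0.3 -2.46 -2.45 0 0 0 0; 0.3 -2.46 -2.45 0 0 0 0; 0.3 -2.46 -2.45 0 0 0 0; 0.3 -2.46 -2.45 0 0 0 0; 0.3 -2.46 -2.45 0 0 0 0"}}

```text
clock: 1.08
eef_pos: [362.5, 304.1, 231.5]
tool_rot: [3.141, 0.0, 2.818]
force: [1.2, 0.6, -0.4]
width: 55.5
gripper_force: 0.0
```

{"op": "move_arm", "data": {"targets": "0.3 -2 -2 0 0 0 0; 0.3 0 0 0 0 0 0"}}

```text
clock: 1.25
eef_pos: [377.4, 274.0, 231.5]
tool_rot: [-3.139, 0.002, 2.809]
force: [-0.7, -0.5, -0.1]
width: 55.9
gripper_force: 0.0
```

Run:
```python
from h import *
go(440,150,230,170.8)
d=cams.get_image("wrist"); cv2.imwrite("pics/w1.png",d["color"][:,:,::-1]); import pickle; pickle.dump(d,open("w1.pkl","wb")); print(d["fovy"],d["cx"],d["cy"])
R=cv2.Rodrigues(d["rvec"])[0]; print(-R.T@d["tvec"], R[2])
```

```text
pos [377.4 274.  231.5] rpy [-1.798e+02  1.000e-01  1.609e+02] q [-0.74  0.37  0.06  2.01 -0.03  0.76  0.58] w 55.9 t 1.2
shift [-9.97 -9.68  0.2 ] rows 4 each [-2.49 -2.42  0.05] | turn [-0.2  0.1 -9.9] rows 2 each [-0.09  0.06 -4.94]
65.70646984690485 318.8926376837352 245.6194352204754
[307.46352722 299.39146977 373.15726637] [ 0.27441763 -0.09795969 -0.956608  ]
```

View pics/w1.png

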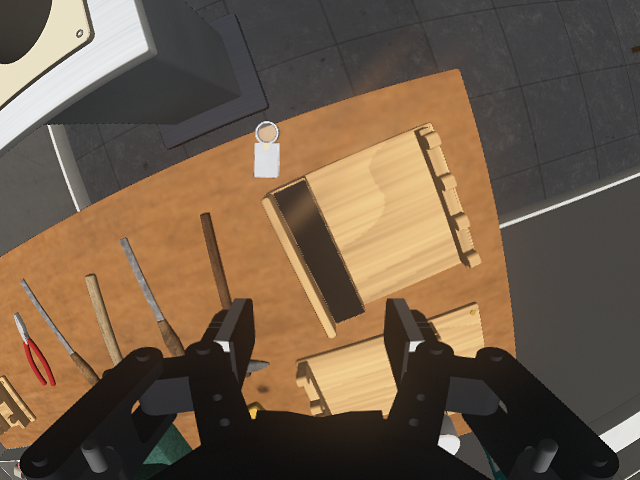

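```bash
cat >> h.py <<'E'
def wcast(d,uv,z):
    uv=np.atleast_2d(np.asarray(uv,float)); R=cv2.Rodrigues(d["rvec"])[0]; C=-R.T@d["tvec"]
    D=K(d); p=(uv-[d["cx"],d["cy"]])/D[0,0]; th=np.linalg.norm(p,axis=1)
    r=np.c_[p*(np.sin(th)/th)[:,None],np.cos(th)]@R
    return C+r*((z-C[2])/r[:,2])[:,None]
E
python3 - <<'E'
from h import *; import pickle
d=pickle.load(open("w1.pkl","rb")); im=np.ascontiguousarray(d["color"][:,:,::-1])
print("pad near",wcast(d,[[305,178],[364,312]],30).round(1)[:,:2],"far",wcast(d,[[272,193],[335,323]],30).round(1)[:,:2])
print("hammer tail",wcast(d,[[206,213]],16).round(1))
a=cv2.resize(im[110:340,255:500],None,fx=2.5,fy=2.5,interpolation=2); cv2.imwrite("pics/w1c.png",a)
E
```

```text
pad near [[339.9 273.4]
 [489.2 285. ]] far [[342.9 239.5]
 [491.5 252.6]]
hammer tail [[340.1 166.   16. ]]
```

View pics/w1c.png

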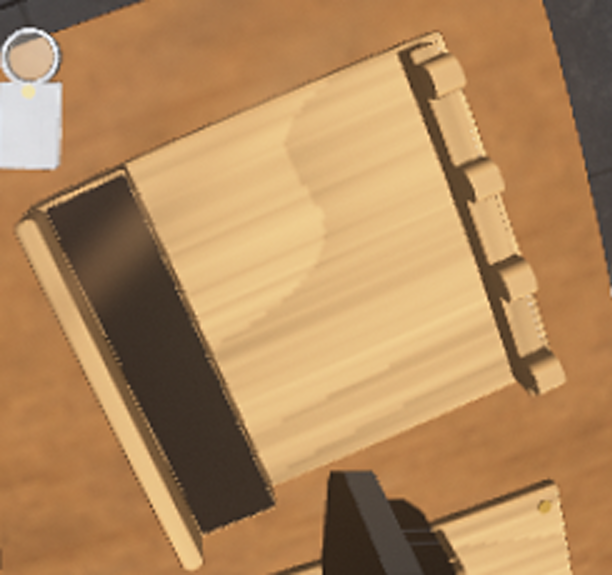

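Run:
```python
from h import *; import pickle
d=pickle.load(open("w1.pkl","rb"))
P=wcast(d,np.array([[445,76],[484,179],[517,279],[544,373]])/2.5+[255,110],47)
a=np.radians(-85.1); u=np.array([np.cos(a),np.sin(a)]); v=np.array([np.cos(a-np.pi/2),np.sin(a-np.pi/2)])
q=P[:,:2]-[410.5,325.7]; print(np.c_[q@v,q@u].round(1))
for s in(-42,42):
    o=np.array([410.5,325.7])+s*v; print(s,"hammer grip",(o+19*u).round(1),"mallet grip(36)",(o+23*u).round(1))
go(450,150,230,170.8)
```

```text
[[ 63.  -74.2]
 [ 22.5 -74.7]
 [-18.4 -74.6]
 [-59.4 -74. ]]
-42 hammer grip [454.  310.4] mallet grip(36) [454.3 306.4]
42 hammer grip [370.3 303.2] mallet grip(36) [370.6 299.2]
pos [376.2 277.3 231.5] rpy [-1.800e+02  1.000e-01  1.611e+02] q [-0.74  0.37  0.06  2.01 -0.03  0.76  0.58] w 55.7 t 1.3
shift [-11.11  -9.65   0.17] rows 5 each [-2.22 -1.93  0.03] | turn [-0.   0.  -9.7] rows 2 each [-0.02  0.02 -4.86]
```

{"op": "move_arm", "data": {"targets": "0.3 -2.2 -1.9 0 0 0 0; 0.3 -2.2 -1.9 0 0 0 0; 0.3 -2.2 -1.9 0 0 0 0; 0.3 -2.2 -1.9 0 0 0 0; 0.3 -2.2 -1.9 0 0 0 0"}}

```text
clock: 1.72
eef_pos: [449.1, 155.7, 231.4]
tool_rot: [3.141, -0.0, 2.82]
force: [0.5, 0.0, -0.3]
width: 55.3
gripper_force: 0.0
```

{"op": "move_arm", "data": {"targets": "0.3 0 0 0 0 0 -4.9; 0.3 0 0 0 0 0 -4.9; 0.3 0 0 0 0 0 0; 0.3 0 0 0 0 0 0; 0.3 0 0 0 0 0 0"}}

```text
clock: 2.13
eef_pos: [448.5, 156.3, 231.3]
tool_rot: [3.141, -0.0, 2.988]
force: [0.5, 0.7, 0.3]
width: 55.5
gripper_force: 0.0
```

Run:
```python
from h import *
go(484.7,133.3,60,170.8)
d=cams.get_image("wrist"); cv2.imwrite("pics/w2.png",d["color"][:,:,::-1]); import pickle; pickle.dump(d,open("w2.pkl","wb"))
```

```text
pos [448.5 156.3 231.3] rpy [180.   -0.  171.2] q [-0.42  0.38  0.04  1.99 -0.02  0.77  1.04] w 55.5 t 2.1
shift [-3.93 -1.73 17.13] rows 6 each [-0.66 -0.29  2.85] | turn [ 0.  -0.   0.4] rows 1 each [ 0.02 -0.01  0.42]
```

View pics/w2.png

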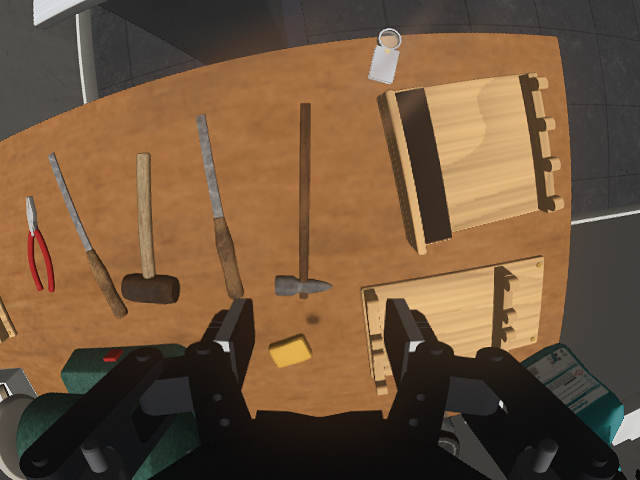

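Run:
```python
from h import *; import pickle
d=pickle.load(open("w2.pkl","rb"))
T=dict(hammer=((303,299),(305.5,104),16,48),short=((236.5,298),(201,115),13,43),mallet=((149,303),(143,153),22,41),long=((122,316),(52.5,153),13,50),pliers=((47,291),(29,196),8,9))
for n,(a,b,z,bl) in T.items():
    P=wcast(d,[a,b],z); v=P[0]-P[1]; L=np.hypot(*v[:2]); m=P.mean(0); u=v/L
    print(n,"len",L.round(1),"mid",m.round(1)[:2],"ang",np.degrees(np.arctan2(v[1],v[0])).round(1),"bal",(m+u*bl)[:2].round(1))
im=np.ascontiguousarray(d["color"][:,:,::-1])
a=cv2.resize(im[245:400,350:560],None,fx=3.5,fy=3.5,interpolation=2); cv2.imwrite("pics/w2c.png",a)
```

```text
hammer len 198.4 mid [440.1 143.5] ang -9.9 bal [487.4 135.2]
short len 195.2 mid [430.4  56.1] ang -0.9 bal [473.4  55.4]
mallet len 165.9 mid [437.4 -28. ] ang -13.6 bal [477.3 -37.7]
long len 212.6 mid [ 430.3 -116.7] ang 10.3 bal [ 479.5 -107.7]
pliers len 127.7 mid [ 428.8 -205.6] ang -8.4 bal [ 437.7 -206.9]
```

View pics/w2c.png

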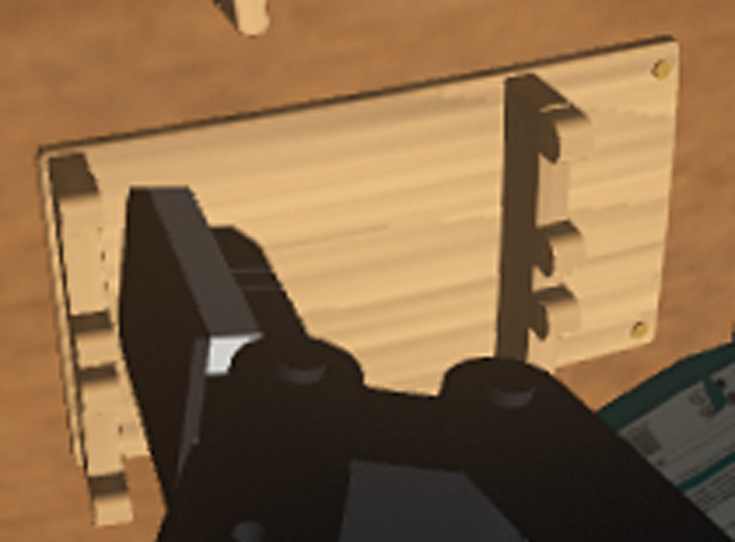

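Run:
```python
from h import *; import pickle
d=pickle.load(open("w2.pkl","rb"))
f=lambda p,z:wcast(d,np.array(p)/3.5+[350,245],z)[:,:2]
C=f([[40,150],[677,40],[655,342]],10); print(C.round(1)); a=C[1]-C[0]; print(np.linalg.norm(a),np.degrees(np.arctan2(*-a[::-1]))); print("centre",((C[0]+C[2])/2).round(1))
print(f([[83,212],[97,345],[103,388],[112,500]],46).round(1))
go(486,134.5,60,170.4)
```

```text
[[537.2 189.3]
 [537.1 411.2]
 [658.5 414. ]]
221.8078655658497 -89.9690303141867
centre [597.8 301.7]
[[542.1 197.2]
 [587.  197.4]
 [602.8 198. ]
 [647.4 197.7]]
pos [448.5 156.2 231.3] rpy [180.   -0.  171.2] q [-0.42  0.38  0.04  1.99 -0.02  0.77  1.04] w 55.5 t 2.2
shift [-4.04 -1.57 17.13] rows 6 each [-0.67 -0.26  2.85] | turn [ 0.  -0.   0.8] rows 1 each [ 0.01 -0.01  0.83]
```

{"op": "move_arm", "data": {"targets": "0.3 -0.8 -0.31 3.4 0 0 0.8; 0.3 -0.8 -0.31 3.4 0 0 0; 0.3 -0.8 -0.31 3.4 0 0 0; 0.3 -0.8 -0.31 3.4 0 0 0; 0.3 -0.8 -0.31 3.4 0 0 0"}}

```text
clock: 2.6
eef_pos: [486.0, 134.1, 59.9]
tool_rot: [3.141, 0.001, 2.975]
force: [0.4, -0.7, 0.3]
width: 55.5
gripper_force: 0.0
```

{"op": "move_arm", "data": {"targets": "0.3 0 0 2 0 0 0; 0.3 0 0 2 0 0 0; 0.3 0 0 1 0 0 0; 0.3 0 0 0.6 0 0 0; 0.3 0 0 0 0 0 0"}}

```text
clock: 3.02
eef_pos: [485.1, 133.8, 4.6]
tool_rot: [-3.141, -0.001, 2.975]
force: [-1.5, -0.3, 0.2]
width: 55.6
gripper_force: 0.0
```

{"op": "move_arm", "data": {"targets": "-1 0 0 0 0 0 0; -1 0 0 0 0 0 0; -1 0 0 0 0 0 0; -1 0 0 0 0 0 0; -1 0 0 0 0 0 0"}}

```text
clock: 3.43
eef_pos: [486.3, 133.8, 6.5]
tool_rot: [3.141, 0.002, 2.975]
force: [-0.3, 0.7, 5.5]
width: 7.2
gripper_force: 60.3
```

{"op": "move_arm", "data": {"targets": "-1 0 0 -0.5 0 0 0; -1 0 0 -1.5 0 0 0; -1 0 0 -2.5 0 0 0; -1 0 0 -3 0 0 0; -1 0 0 -3 0 0 0"}}

```text
clock: 3.85
eef_pos: [484.8, 133.2, 111.5]
tool_rot: [-3.141, -0.001, 2.975]
force: [0.9, -0.4, -1.4]
width: 6.8
gripper_force: 59.3
```

{"op": "move_arm", "data": {"targets": "-1 0 0 -1.5 0 0 0; -1 0 0 0 0 0 0; -1 0 0 0 0 0 0; -1 0 0 0 0 0 0"}}

```text
clock: 4.18
eef_pos: [484.8, 133.2, 124.7]
tool_rot: [-3.141, -0.001, 2.975]
force: [0.9, 0.4, -1.8]
width: 7.1
gripper_force: 59.3
```

Run:
```python
from h import *
go(369.3,303,130,90+4.9)
s=read_state(); print(s["force"],s["torque"])
d=cams.get_image("wrist"); cv2.imwrite("pics/w3.png",d["color"][60:460:,80:560,::-1])
```

```text
pos [484.8 133.2 124.7] rpy [-1.800e+02 -1.000e-01  1.704e+02] q [-0.34  0.58  0.02  2.02 -0.03  0.54  1.11] w 7.1 t 4.2
shift [14.21 14.82 -0.52] rows 6 each [ 2.37  2.47 -0.09] | turn [-0.1 -0.  75.5] rows 12 each [-0.01 -0.    6.3 ]
[ 0.88148823  0.43456022 -1.7877745 ] [ 0.01508211  0.04876706 -0.02435883]
```

View pics/w3.png

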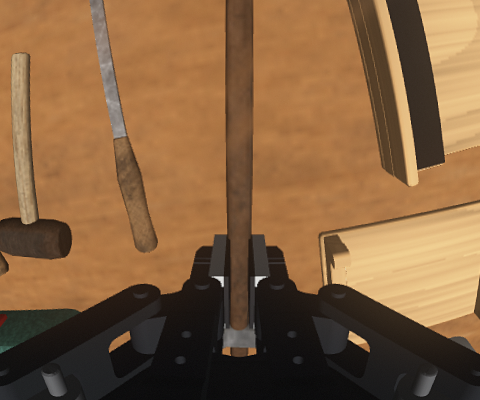

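{"op": "move_arm", "data": {"targets": "-1 2.3 2.3 0 0 0 3; -1 2.3 2.3 0 0 0 6.3; -1 2 2 0 0 0 6.3; -1 2 2 0 0 0 6.3; -1 0 0 0 0 0 6.3"}}

```text
clock: 4.65
eef_pos: [423.6, 245.5, 123.7]
tool_rot: [-3.141, -0.004, 2.486]
force: [0.4, 0.9, -1.0]
width: 7.1
gripper_force: 59.3
```

{"op": "move_arm", "data": {"targets": "-1 0 0 0 0 0 6.3; -1 0 0 0 0 0 6.3; -1 0 0 0 0 0 6.3; -1 0 0 0 0 0 6.3; -1 0 0 0 0 0 6.3"}}

```text
clock: 5.07
eef_pos: [426.3, 238.9, 123.9]
tool_rot: [-3.139, 0.001, 1.928]
force: [0.7, -0.5, -0.5]
width: 7.3
gripper_force: 59.3
```

{"op": "move_arm", "data": {"targets": "-1 0 0 0 0 0 6.3; -1 0 0 0 0 0 6.3; -1 0 0 0 0 0 3.2; -1 0 0 0 0 0 0; -1 0 0 0 0 0 0"}}

```text
clock: 5.48
eef_pos: [426.5, 239.1, 124.2]
tool_rot: [-3.14, 0.002, 1.659]
force: [0.6, 0.2, -1.6]
width: 6.9
gripper_force: 59.3
```

```bash
python3 -c "
from h import *
go(369.6,299,125,94.9)"
```

```text
pos [426.5 239.1 124.2] rpy [-1.799e+02  1.000e-01  9.510e+01] q [-0.86  0.61  0.43  2.07 -0.46  0.56 -0.01] w 6.9 t 5.5
shift [ 6.47 -5.14 -0.08] rows 3 each [ 2.16 -1.71 -0.03] | turn [-0.1  0.1  0.2] rows 1 each [-0.11  0.09  0.16]
```

{"op": "move_arm", "data": {"targets": "-1 2.16 -1.71 0 0 0 0; -1 2.16 -1.71 0 0 0 0; -1 2.15 -1.71 0 0 0 0; -1 0 0 0 0 0 0; -1 0 0 0 0 0 0"}}

```text
clock: 5.9
eef_pos: [369.0, 300.6, 124.8]
tool_rot: [-3.14, 0.0, 1.663]
force: [0.6, -0.8, -1.5]
width: 7.2
gripper_force: 59.3
```

{"op": "move_arm", "data": {"targets": "-1 0 0 2 0 0 0; -1 0 0 2 0 0 0; -1 0 0 1.5 0 0 0; -1 0 0 0 0 0 0; -1 0 0 0 0 0 0"}}

```text
clock: 6.32
eef_pos: [371.0, 298.1, 69.8]
tool_rot: [-3.14, 0.001, 1.656]
force: [-0.6, -0.4, -1.5]
width: 7.2
gripper_force: 59.3
```

Run:
```python
from h import *
go(369.6,299,38,94.9)
d=cams.get_image("wrist"); cv2.imwrite("pics/w4.png",d["color"][0:460:,80:560,::-1])
```

```text
pos [371.  298.1  69.8] rpy [-1.799e+02  1.000e-01  9.490e+01] q [-0.96  0.69  0.34  2.13 -0.56  0.41 -0.09] w 7.2 t 6.3
shift [ 0.11 -0.13  3.18] rows 1 each [ 0.11 -0.13  3.18] | turn [-0.1  0.1 -0. ] rows 1 each [-0.06  0.08 -0.03]
```

View pics/w4.png

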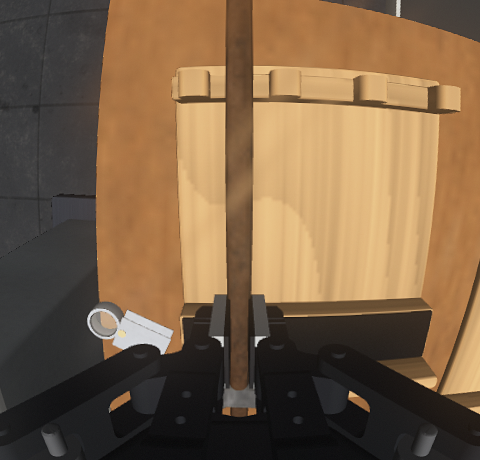

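{"op": "move_arm", "data": {"targets": "-1 0 0 1.5 0 0 0; -1 0 0 1 0 0 0; -1 0 0 0.6 0 0 0; -1 0 0 0 0 0 0; -1 0 0 0 0 0 0"}}

```text
clock: 6.78
eef_pos: [370.7, 299.3, 39.4]
tool_rot: [-3.141, 0.0, 1.657]
force: [-0.2, 0.7, -1.3]
width: 6.9
gripper_force: 59.3
```

{"op": "move_arm", "data": {"targets": "-1 0 0 0.15 0 0 0; -1 0 0 0.1 0 0 0; -1 0 0 0 0 0 0"}}

```text
clock: 7.03
eef_pos: [370.7, 299.6, 37.0]
tool_rot: [3.141, -0.0, 1.657]
force: [-1.0, -0.3, -2.0]
width: 6.8
gripper_force: 59.3
```

{"op": "move_arm", "data": {"targets": "-1 0 0 0.1 0 0 0; -1 0 0 0 0 0 0; -1 0 0 0 0 0 0"}}

```text
clock: 7.28
eef_pos: [370.7, 299.6, 36.5]
tool_rot: [3.141, -0.001, 1.657]
force: [-1.4, -0.4, 6.2]
width: 7.1
gripper_force: 60.3
```

Contact at 36.5. Release partially, rise, and go over the mallet.

{"op": "move_arm", "data": {"targets": "0 0 0 -0.1 0 0 0; 0 0 0 0 0 0 0; 0 0 0 0 0 0 0; 0 0 0 0 0 0 0; 0 0 0 -1 0 0 0"}}

```text
clock: 7.7
eef_pos: [369.8, 298.9, 45.8]
tool_rot: [-3.139, 0.001, 1.657]
force: [-0.8, 0.2, 0.3]
width: 43.0
gripper_force: 0.0
```

{"op": "move_arm", "data": {"targets": "0 0 0 -2 0 0 0; 0 0 0 -3 0 0 0; 0 0 0 -4 0 0 0; 0 0 0 -3.5 0 0 0; 0 0 0 0 0 0 0"}}

```text
clock: 8.12
eef_pos: [373.8, 301.2, 177.1]
tool_rot: [3.133, -0.006, 1.657]
force: [0.0, 0.3, -0.2]
width: 43.0
gripper_force: 0.0
```

Run:
```python
from h import *
go(475,-36,165,168)
d=cams.get_image("wrist"); cv2.imwrite("pics/w5.png",d["color"][0:460:,80:560,::-1])
d=cams.get_image("top"); cv2.imwrite("pics/t5.png",d["color"][:,:,::-1])
```

```text
pos [373.8 301.2 177.1] rpy [179.5  -0.3  94.9] q [-1.11  0.52  0.53  2.06 -0.42  0.66 -0.21] w 43.0 t 8.1
shift [-34.48   7.18   1.06] rows 11 each [-3.13  0.65  0.1 ] | turn [  0.6   0.  -73.1] rows 12 each [ 0.05  0.   -6.09]
```

View pics/w5.png

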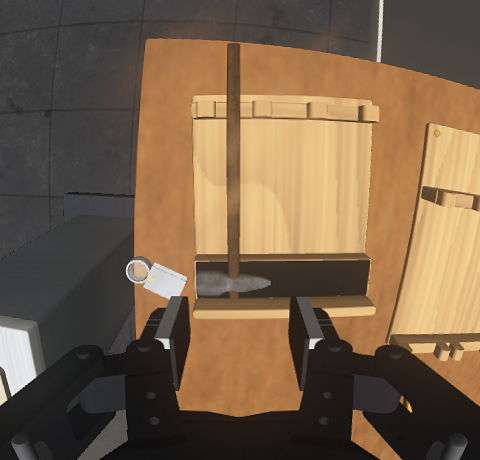

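{"op": "move_arm", "data": {"targets": "0 -3.15 0.66 0 0 0 0; 0 -3.15 0.66 0 0 0 0; 0 -3.15 0.66 0 0 0 0; 0 -3.15 0.66 0 0 0 0; 0 -3.15 0.66 0 0 0 0"}}

```text
clock: 8.63
eef_pos: [416.0, 143.8, 170.4]
tool_rot: [-3.139, 0.001, 1.658]
force: [0.8, -0.4, -1.1]
width: 43.0
gripper_force: 0.0
```

{"op": "move_arm", "data": {"targets": "0 -3.15 0.66 0 0 0 0; 0 -3.15 0.66 0 0 0 0; 0 -3.15 0.66 0 0 0 0; 0 -3.15 0.66 0 0 0 0; 0 -3.15 0.66 0 0 0 0"}}

```text
clock: 9.05
eef_pos: [462.5, -10.1, 170.3]
tool_rot: [-3.138, -0.0, 1.657]
force: [1.3, -0.4, 0.4]
width: 43.0
gripper_force: 0.0
```

{"op": "move_arm", "data": {"targets": "0.2 -3 0.6 0 0 0 -6.1; 0.2 0 0 0 0 0 -6.1; 0.2 0 0 0 0 0 -6.1; 0.2 0 0 0 0 0 -6.1; 0.2 0 0 0 0 0 -6.1"}}

```text
clock: 9.47
eef_pos: [470.8, -38.1, 170.1]
tool_rot: [-3.139, -0.002, 2.194]
force: [0.1, -1.0, -0.1]
width: 51.1
gripper_force: 0.0
```

{"op": "move_arm", "data": {"targets": "0.2 0 0 0 0 0 -6.1; 0.2 0 0 0 0 0 -6.1; 0.2 0 0 0 0 0 -6.1; 0.2 0 0 0 0 0 -6.1; 0.2 0 0 0 0 0 -6.1"}}

```text
clock: 9.88
eef_pos: [470.8, -37.7, 170.2]
tool_rot: [-3.141, -0.003, 2.727]
force: [-0.4, 0.0, -0.4]
width: 51.3
gripper_force: 0.0
```

{"op": "move_arm", "data": {"targets": "0.2 0 0 0 0 0 -6.1; 0.2 0 0 0 0 0 -6.1; 0.2 0 0 0 0 0 0; 0.2 0 0 0 0 0 0; 0.2 0 0 0 0 0 0"}}

```text
clock: 10.3
eef_pos: [471.4, -38.0, 171.0]
tool_rot: [-3.142, -0.002, 2.932]
force: [0.9, -1.1, 0.2]
width: 51.2
gripper_force: 0.0
```

Run:
```python
from h import *; import pickle
go(471.6,-38,60,168)
d=cams.get_image("wrist"); pickle.dump(d,open("w6.pkl","wb")); cv2.imwrite("pics/w6.png",d["color"][:,:,::-1])
```

```text
pos [471.4 -38.  171. ] rpy [-1.80e+02 -1.00e-01  1.68e+02] q [-0.05  0.47  0.09  2.06 -0.08  0.61  1.46] w 51.2 t 10.3
shift [-4.00e-02  1.00e-02  1.11e+01] rows 4 each [-0.01  0.    2.78] | turn [-0.  -0.1 -0. ] rows 1 each [-0.   -0.1  -0.02]
```

View pics/w6.png

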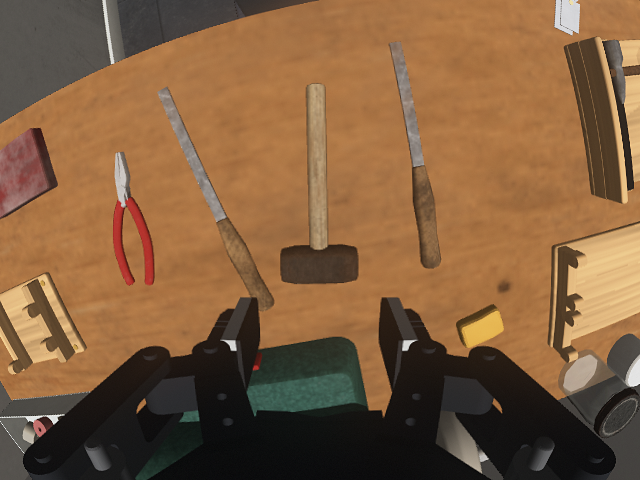

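Run:
```python
from h import *; import pickle
d=pickle.load(open("w6.pkl","rb"))
T=dict(mallet=((319,272),(316,84),27,36),short=((430,267),(395,43),13,43),long=((265,307),(164,90),13,50),pliers=((140,284),(120,153),8,9))
for n,(a,b,z,bl) in T.items():
    P=wcast(d,[a,b],z); v=P[0]-P[1]; L=np.hypot(*v[:2]); m=P.mean(0); u=v/L
    print(n,"len",L.round(1),"mid",m.round(1)[:2],"ang",np.degrees(np.arctan2(v[1],v[0])).round(1),"bal",(m+u*bl)[:2].round(1))
print("head inner top edge",wcast(d,[[318,248]],28).round(1),"tail",wcast(d,[[316,84]],24).round(1))
C=np.array([[47,273],[0,293],[86,350]]); print("pliers rest corners z10",wcast(d,C,10).round(1)[:,:2])
```

```text
mallet len 149.8 mid [432.1 -30.1] ang -11.1 bal [467.4 -37. ]
short len 193.5 mid [430.5  52.9] ang -0.9 bal [473.5  52.2]
long len 210.2 mid [ 430.8 -119.9] ang 10.7 bal [ 479.9 -110.6]
pliers len 125.5 mid [ 429.1 -207.9] ang -9.5 bal [ 438.  -209.4]
head inner top edge [[484.9 -40.9  28. ]] tail [[358.2 -15.6  24. ]]
pliers rest corners z10 [[ 457.9 -333.8]
 [ 466.8 -434.5]
 [ 554.4 -324. ]]
```

{"op": "move_arm", "data": {"targets": "0.2 -0.15 0 3.5 0 0 -0.9; 0.2 0 0 3.5 0 0 0; 0.2 0 0 3.5 0 0 0; 0.2 0 0 3 0 0 0; 0.2 0 0 1.6 0 0 0"}}

```text
clock: 10.77
eef_pos: [471.7, -38.1, 17.7]
tool_rot: [-3.141, -0.004, 2.949]
force: [0.8, 0.1, 1.1]
width: 51.4
gripper_force: 0.0
```

{"op": "move_arm", "data": {"targets": "0.2 0 0 0.9 0 0 0; 0.2 0 0 0.3 0 0 0; 0.2 0 0 0 0 0 0; -1 0 0 0 0 0 0; -1 0 0 0 0 0 0"}}

```text
clock: 11.18
eef_pos: [474.3, -38.1, 11.3]
tool_rot: [-3.142, -0.002, 2.95]
force: [-0.6, -0.5, -0.1]
width: 28.1
gripper_force: 0.0
```

{"op": "move_arm", "data": {"targets": "-1 0 0 0 0 0 0; -1 0 0 0 0 0 0; -1 0 0 0 0 0 0; -1 0 0 0 0 0 0"}}

```text
clock: 11.52
eef_pos: [474.4, -38.2, 11.7]
tool_rot: [3.141, -0.002, 2.95]
force: [0.6, 0.7, 6.0]
width: 12.9
gripper_force: 59.0
```

{"op": "move_arm", "data": {"targets": "-1 0 0 -0.5 0 0 0; -1 0 0 -1.5 0 0 0; -1 0 0 -2.5 0 0 0; -1 0 0 -3 0 0 0; -1 0 0 -3 0 0 0"}}

```text
clock: 11.93
eef_pos: [473.4, -38.5, 116.9]
tool_rot: [-3.141, -0.005, 2.95]
force: [1.2, 0.7, -1.3]
width: 12.5
gripper_force: 59.0
```

{"op": "move_arm", "data": {"targets": "-1 0 0 -1.5 0 0 0; -1 2.3 2.3 0 0 0 3; -1 2.3 2.3 0 0 0 6; -1 2.3 2.3 0 0 0 6; -1 2.3 2.3 0 0 0 6"}}

```text
clock: 12.35
eef_pos: [413.1, 77.1, 131.5]
tool_rot: [-3.14, -0.004, 2.576]
force: [-0.2, -0.4, -2.4]
width: 12.8
gripper_force: 59.0
```

{"op": "move_arm", "data": {"targets": "-1 2.2 2.2 0 0 0 6; -1 2.2 2.2 0 0 0 6; -1 2 2 0 0 0 6; -1 1.5 1.5 0 0 0 6; -1 0 0 0 0 0 6"}}

```text
clock: 12.77
eef_pos: [405.1, 192.7, 131.2]
tool_rot: [-3.141, -0.004, 2.063]
force: [0.4, 0.1, -2.2]
width: 12.8
gripper_force: 59.1
```

{"op": "move_arm", "data": {"targets": "-1 0 0 0 0 0 6; -1 0 0 0 0 0 6; -1 0 0 0 0 0 6; -1 0 0 0 0 0 0; -1 0 0 0 0 0 0"}}

```text
clock: 13.18
eef_pos: [405.2, 187.2, 131.3]
tool_rot: [-3.139, -0.001, 1.749]
force: [0.7, 0.2, -2.3]
width: 12.6
gripper_force: 59.1
```

```bash
python3 -c "
from h import *
go(453.3,306.3,127,94.9)
print(read_state()['torque'],read_state()['force'])"
```

```text
pos [405.2 187.2 131.3] rpy [-179.8   -0.   100.2] q [-0.96  0.62  0.7   2.17 -0.73  0.6   0.45] w 12.6 t 13.2
shift [10.86  6.85  0.42] rows 4 each [2.72 1.71 0.1 ] | turn [-0.2 -0.   5.3] rows 1 each [-0.18 -0.03  5.31]
[ 0.01543536 -0.01475424  0.01117456] [ 0.68582829  0.15215164 -2.29614595]
```

{"op": "move_arm", "data": {"targets": "-1 0 0 0 0 0 5.2; -1 0 0 0 0 0 0; -1 0 0 0 0 0 0"}}

```text
clock: 13.43
eef_pos: [405.4, 187.2, 131.4]
tool_rot: [-3.139, -0.001, 1.659]
force: [0.4, 0.6, -1.8]
width: 12.4
gripper_force: 59.1
```

```bash
python3 -c "
from h import *
go(454,302.3,125,94.9)"
```

```text
pos [405.4 187.2 131.4] rpy [-179.8   -0.    95. ] q [-0.98  0.63  0.73  2.17 -0.75  0.61  0.39] w 12.4 t 13.4
shift [11.04  5.85  0.63] rows 4 each [2.76 1.46 0.16] | turn [-0.2 -0.   0.1] rows 1 each [-0.16 -0.05  0.14]
```

{"op": "move_arm", "data": {"targets": "-1 2.8 1.5 0 0 0 0; -1 2.8 1.5 0 0 0 0; -1 2.8 1.5 0 0 0 0; -1 2.6 1.35 0 0 0 0; -1 0 0 0 0 0 0"}}

```text
clock: 13.85
eef_pos: [456.4, 308.8, 130.9]
tool_rot: [3.141, -0.004, 1.666]
force: [0.4, 0.7, -1.7]
width: 12.7
gripper_force: 59.1
```

{"op": "move_arm", "data": {"targets": "-1 0 0 2 0 0 0; -1 0 0 2 0 0 0; -1 0 0 1.5 0 0 0; -1 0 0 0 0 0 0; -1 0 0 0 0 0 0"}}

```text
clock: 14.27
eef_pos: [454.0, 301.3, 76.0]
tool_rot: [-3.137, -0.0, 1.657]
force: [-0.1, 0.3, -0.5]
width: 12.6
gripper_force: 59.1
```

```bash
python3 -c "
from h import *
go(454,302.3,43,94.9)
d=cams.get_image('wrist'); cv2.imwrite('pics/w7.png',d['color'][0:460,80:560,::-1])"
```

```text
pos [454.  301.3  76. ] rpy [-179.8   -0.    94.9] q [-1.05  0.82  0.67  1.95 -0.82  0.68  0.23] w 12.6 t 14.3
shift [0.1  0.03 3.3 ] rows 1 each [0.1  0.03 3.3 ] | turn [-0.2 -0.   0. ] rows 1 each [-0.24 -0.01  0.01]
```

{"op": "move_arm", "data": {"targets": "-1 0.1 0 1.5 0 0 0; -1 0 0 1.1 0 0 0; -1 0 0 0.6 0 0 0; -1 0 0 0 0 0 0; -1 0 0 0 0 0 0"}}

```text
clock: 14.73
eef_pos: [454.3, 302.7, 44.4]
tool_rot: [-3.139, -0.001, 1.655]
force: [0.4, -0.6, -1.8]
width: 12.5
gripper_force: 59.1
```

{"op": "move_arm", "data": {"targets": "-1 0 0 0.1 0 0 0; -1 0 0 0 0 0 0; -1 0 0 0 0 0 0"}}

```text
clock: 14.98
eef_pos: [454.5, 303.0, 43.7]
tool_rot: [-3.14, -0.001, 1.655]
force: [0.9, -0.4, -1.7]
width: 12.6
gripper_force: 59.2
```

{"op": "move_arm", "data": {"targets": "-1 0 0 0.15 0 0 0; -1 0 0 0 0 0 0; -1 0 0 0 0 0 0"}}

```text
clock: 15.23
eef_pos: [454.5, 303.0, 42.0]
tool_rot: [-3.14, -0.001, 1.655]
force: [0.4, -0.1, -1.1]
width: 12.5
gripper_force: 59.2
```

{"op": "move_arm", "data": {"targets": "-1 0 0 0.1 0 0 0; -1 0 0 0 0 0 0; -1 0 0 0 0 0 0"}}

```text
clock: 15.48
eef_pos: [454.5, 303.0, 41.8]
tool_rot: [-3.14, -0.002, 1.655]
force: [-1.9, -0.5, 8.2]
width: 12.7
gripper_force: 60.2
```

Contact at the expected height. Release, rise and head for the short file.

{"op": "move_arm", "data": {"targets": "0 0 0 -0.1 0 0 0; 0 0 0 0 0 0 0; 0 0 0 0 0 0 0; 0 0 0 0 0 0 0; 0 0 0 -1 0 0 0"}}

```text
clock: 15.9
eef_pos: [453.1, 302.4, 50.7]
tool_rot: [-3.136, 0.001, 1.655]
force: [-0.6, 0.4, 0.1]
width: 42.8
gripper_force: 0.0
```

{"op": "move_arm", "data": {"targets": "0 0 0 -2 0 0 0; 0 0 0 -3 0 0 0; 0 0 0 -4 0 0 0; 0 0 0 -3 0 0 0; 0 0 0 0 0 0 0"}}

```text
clock: 16.32
eef_pos: [458.2, 303.5, 177.9]
tool_rot: [3.135, -0.005, 1.655]
force: [0.8, -0.2, -0.2]
width: 42.6
gripper_force: 0.0
```

Run:
```python
from h import *
go(471,53,165,179)
d=cams.get_image("wrist"); cv2.imwrite("pics/w8.png",d["color"][0:460:,80:560,::-1])
d=cams.get_image("top"); im=np.ascontiguousarray(d["color"][:,:,::-1]); cv2.imwrite("pics/t8.png",im)
```

```text
pos [458.2 303.5 177.9] rpy [179.6  -0.3  94.8] q [-1.14  0.69  0.83  1.88 -0.67  0.86  0.11] w 42.6 t 16.3
shift [-25.08  -0.83   1.16] rows 8 each [-3.14 -0.1   0.15] | turn [  0.5   0.  -84.2] rows 13 each [ 0.04  0.   -6.48]
```

View pics/w8.png

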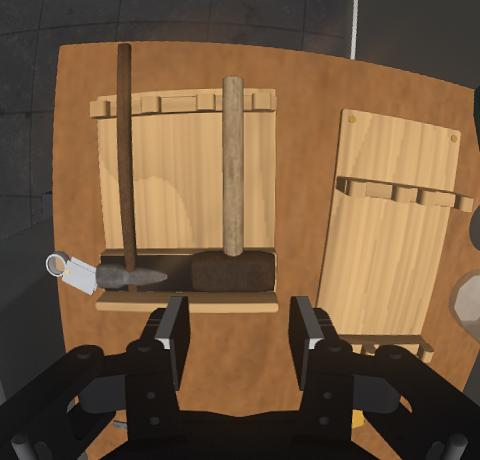

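{"op": "move_arm", "data": {"targets": "0.2 -3.15 -0.1 0 0 0 0; 0.2 -3.15 -0.1 0 0 0 0; 0.2 -3.15 -0.1 0 0 0 0; 0.2 -3.15 -0.1 0 0 0 0; 0.2 -3.15 -0.1 0 0 0 0"}}

```text
clock: 16.83
eef_pos: [461.6, 144.0, 170.7]
tool_rot: [-3.136, -0.0, 1.656]
force: [0.5, -0.1, 0.4]
width: 51.0
gripper_force: 0.0
```

{"op": "move_arm", "data": {"targets": "0.2 -3.1 -0.1 0 0 0 0; 0.2 -3.1 -0.1 0 0 0 0; 0.2 -3 -0.1 0 0 0 -6.5; 0.2 0 0 0 0 0 -6.5; 0.2 0 0 0 0 0 -6.5"}}

```text
clock: 17.25
eef_pos: [466.7, 51.1, 170.9]
tool_rot: [-3.137, -0.002, 1.996]
force: [0.6, -0.4, -0.0]
width: 51.0
gripper_force: 0.0
```

{"op": "move_arm", "data": {"targets": "0.2 0 0 0 0 0 -6.5; 0.2 0 0 0 0 0 -6.5; 0.2 0 0 0 0 0 -6.5; 0.2 0 0 0 0 0 -6.5; 0.2 0 0 0 0 0 -6.5"}}

```text
clock: 17.67
eef_pos: [466.5, 53.5, 170.7]
tool_rot: [-3.139, -0.005, 2.568]
force: [-0.8, -0.3, 0.2]
width: 51.1
gripper_force: 0.0
```

{"op": "move_arm", "data": {"targets": "0.2 0 0 0 0 0 -6.5; 0.2 0 0 0 0 0 -6.5; 0.2 0 0 0 0 0 -6.5; 0.2 0 0 0 0 0 -6; 0.2 0 0 0 0 0 0"}}

```text
clock: 18.08
eef_pos: [466.6, 53.5, 170.8]
tool_rot: [3.142, -0.005, 3.011]
force: [-0.4, -0.3, -0.5]
width: 51.2
gripper_force: 0.0
```

{"op": "move_arm", "data": {"targets": "0.2 0 0 3 0 0 0; 0.2 0 0 3 0 0 0; 0.2 0 0 0 0 0 0; 0.2 0 0 0 0 0 0; 0.2 0 0 0 0 0 0"}}

```text
clock: 18.5
eef_pos: [467.7, 53.4, 112.2]
tool_rot: [-3.142, -0.003, 3.006]
force: [-0.3, -0.2, -0.1]
width: 51.5
gripper_force: 0.0
```

Run:
```python
from h import *
go(472.8,53,5,179.2)
d=cams.get_image("wrist"); im=np.ascontiguousarray(d["color"][:,:,::-1]); cv2.imwrite("pics/w9.png",im)
hsv=cv2.cvtColor(im,cv2.COLOR_BGR2HSV)
m=cv2.inRange(hsv,(0,0,110),(180,40,255)); m[:, :250]=0; m[:,390:]=0; m[280:]=0
n,l,st,c=cv2.connectedComponentsWithStats(m)
for i in range(1,n):
    if st[i,4]>150:
        ys,xs=np.where(l==i); k=np.polyfit(ys,xs,1); y0,y1=ys.min(),ys.max()
        print(st[i],wcast(d,[[np.polyval(k,y),y] for y in(y0,y1)],11).round(1)[:,:2])
```

```text
pos [467.7  53.4 112.2] rpy [-180.    -0.2  172.3] q [-0.38  0.6   0.31  2.12 -0.38  0.48  1.65] w 51.5 t 18.5
shift [-0.54  0.04 10.71] rows 4 each [-0.14  0.01  2.68] | turn [ 0.  -0.2 -6.9] rows 2 each [ 0.   -0.08 -3.47]
[ 288   50   30  143 1608] [[334.6  55.6]
 [429.6  53.7]]
```

{"op": "move_arm", "data": {"targets": "0.2 -0.7 0.05 2.5 0 0 -3.4; 0.2 0 0 2.7 0 0 -3.3; 0.2 0 0 2.7 0 0 0; 0.2 0 0 1.8 0 0 0; 0.2 0 0 0.7 0 0 0"}}

```text
clock: 18.97
eef_pos: [474.3, 53.1, 6.8]
tool_rot: [3.141, -0.003, 3.124]
force: [-0.4, -0.2, 0.9]
width: 51.1
gripper_force: 0.0
```

{"op": "move_arm", "data": {"targets": "0.2 0 0 0.2 0 0 0; 0.2 0 0 0 0 0 0; -1 0 0 0 0 0 0; -1 0 0 0 0 0 0; -1 0 0 0 0 0 0"}}

```text
clock: 19.38
eef_pos: [475.1, 53.4, 6.8]
tool_rot: [3.141, -0.001, 3.125]
force: [0.2, 0.5, 6.0]
width: 17.5
gripper_force: 58.4
```

{"op": "move_arm", "data": {"targets": "-1 0 0 0 0 0 0; -1 0 0 0 0 0 0; -1 0 0 0 0 0 0"}}

```text
clock: 19.63
eef_pos: [475.1, 53.4, 6.8]
tool_rot: [3.141, -0.0, 3.125]
force: [0.3, 0.1, 6.1]
width: 17.4
gripper_force: 59.0
```

{"op": "move_arm", "data": {"targets": "-1 0 0 -0.5 0 0 0; -1 0 0 -1.5 0 0 0; -1 0 0 -3 0 0 0; -1 0 0 -3.5 0 0 0; -1 0 0 -3 0 0 0"}}

```text
clock: 20.05
eef_pos: [474.2, 53.0, 122.6]
tool_rot: [3.141, -0.003, 3.124]
force: [-0.3, -0.2, -0.8]
width: 17.2
gripper_force: 58.8
```

{"op": "move_arm", "data": {"targets": "-1 0 0 -0.8 0 0 6.5; -1 0 0 0 0 0 6.5; -1 0 0 0 0 0 6.5; -1 0 0 0 0 0 6.5; -1 0 0 0 0 0 6.5"}}

```text
clock: 20.47
eef_pos: [474.5, 53.4, 129.4]
tool_rot: [3.141, -0.002, 2.552]
force: [-0.1, -0.1, -1.4]
width: 17.3
gripper_force: 58.8
```

{"op": "move_arm", "data": {"targets": "-1 0 0 0 0 0 6.5; -1 0 0 0 0 0 6.5; -1 0 0 0 0 0 6.5; -1 0 0 0 0 0 6.5; -1 0 0 0 0 0 6.5"}}

```text
clock: 20.88
eef_pos: [474.4, 53.4, 129.2]
tool_rot: [-3.14, -0.002, 1.985]
force: [0.2, -0.5, -0.2]
width: 17.2
gripper_force: 58.8
```

{"op": "move_arm", "data": {"targets": "-1 0 0 0 0 0 6.5; -1 0 0 0 0 0 6.5; -1 0 0 0 0 0 6.5; -1 0 0 0 0 0 4; -1 0 0 0 0 0 0"}}

```text
clock: 21.3
eef_pos: [474.3, 53.5, 128.9]
tool_rot: [-3.139, -0.001, 1.579]
force: [-0.2, 0.1, -1.5]
width: 17.2
gripper_force: 58.8
```

```bash
python3 -c "
from h import *
go(629.5,231,127,90.4)
print(read_state()['torque'],read_state()['force'])"
```

```text
pos [474.3  53.5 128.9] rpy [-179.8   -0.    90.5] q [-0.7   0.7   0.82  2.1  -0.82  0.7   0.68] w 17.2 t 21.3
shift [17.63 15.66  0.16] rows 7 each [2.52 2.24 0.02] | turn [-0.2 -0.   0.1] rows 1 each [-0.16 -0.04  0.06]
[-0.04696    -0.01476557 -0.00399489] [-0.20579201  0.12702127 -1.51045577]
```

{"op": "move_arm", "data": {"targets": "-1 2.5 2.2 0 0 0 0; -1 2.5 2.2 0 0 0 0; -1 2.5 2.2 0 0 0 0; -1 2.5 2.2 0 0 0 0; -1 2.5 2.3 0 0 0 0"}}

```text
clock: 21.72
eef_pos: [584.7, 180.9, 128.8]
tool_rot: [-3.138, -0.001, 1.583]
force: [1.4, 0.2, 0.1]
width: 17.1
gripper_force: 58.8
```

{"op": "move_arm", "data": {"targets": "-1 2.5 2.3 0 0 0 0; -1 2.6 2.3 0 0 0 0; -1 0 0 0 0 0 0; -1 0 0 2 0 0 0; -1 0 0 2 0 0 0"}}

```text
clock: 22.13
eef_pos: [630.6, 231.2, 89.0]
tool_rot: [-3.141, -0.001, 1.584]
force: [-0.2, 0.2, -0.7]
width: 17.2
gripper_force: 59.0
```

{"op": "move_arm", "data": {"targets": "-1 0 0 1.4 0 0 0; -1 0 0 0 0 0 0; -1 0 0 0 0 0 0"}}

```text
clock: 22.38
eef_pos: [629.1, 230.4, 73.9]
tool_rot: [-3.137, -0.0, 1.581]
force: [-0.2, 0.4, -0.2]
width: 17.4
gripper_force: 58.9
```

Run:
```python
from h import *
go(629.5,231,38,90.4)
d=cams.get_image("wrist"); im=np.ascontiguousarray(d["color"][:,:,::-1]); cv2.imwrite("pics/w10.png",im)
```

```text
pos [629.1 230.4  73.9] rpy [-179.8   -0.    90.6] q [-0.81  0.99  0.8   1.59 -0.84  0.94  0.3 ] w 17.4 t 22.4
shift [0.06 0.05 3.59] rows 2 each [0.03 0.03 1.8 ] | turn [-0.2 -0.   0.2] rows 1 each [-0.24 -0.02  0.16]
```

View pics/w10.png

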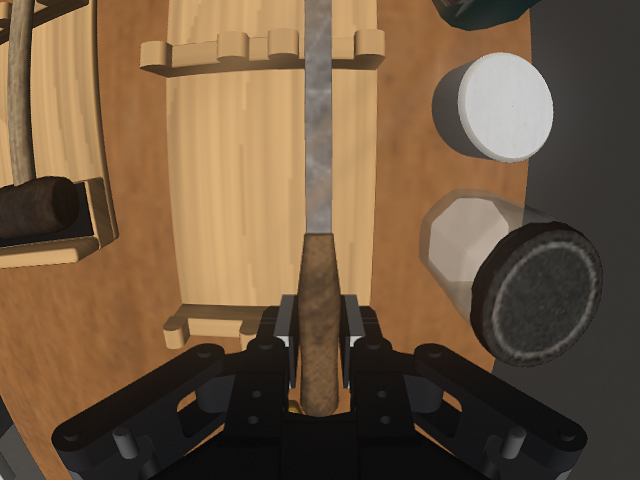

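{"op": "move_arm", "data": {"targets": "-1 0 0.35 0 0 0 0; -1 0 0 1.5 0 0 0; -1 0 0 1.2 0 0 0; -1 0 0 0.7 0 0 0; -1 0 0 0 0 0 0"}}

```text
clock: 22.85
eef_pos: [631.5, 230.6, 37.7]
tool_rot: [-3.135, 0.0, 1.58]
force: [-0.1, 0.1, -1.4]
width: 17.0
gripper_force: 58.9
```

{"op": "move_arm", "data": {"targets": "-1 0 0 0.1 0 0 0; -1 0 0 0 0 0 0; -1 0 0 0 0 0 0"}}

```text
clock: 23.1
eef_pos: [633.4, 230.6, 39.6]
tool_rot: [-3.139, -0.001, 1.58]
force: [-0.1, 0.1, -0.5]
width: 17.0
gripper_force: 58.9
```

{"op": "move_arm", "data": {"targets": "-1 0 0 0.2 0 0 0; -1 0 0 0 0 0 0; -1 0 0 0 0 0 0"}}

```text
clock: 23.35
eef_pos: [633.1, 230.7, 37.4]
tool_rot: [-3.139, -0.001, 1.58]
force: [0.6, -0.3, -1.4]
width: 17.5
gripper_force: 58.9
```

{"op": "move_arm", "data": {"targets": "-1 0 0 0.1 0 0 0; -1 0 0 0 0 0 0; -1 0 0 0 0 0 0"}}

```text
clock: 23.6
eef_pos: [633.3, 230.8, 36.9]
tool_rot: [-3.139, -0.001, 1.58]
force: [-1.1, 0.5, 4.1]
width: 17.3
gripper_force: 59.4
```

{"op": "move_arm", "data": {"targets": "-0.3 0 0 -0.1 0 0 0; -0.3 0 0 0 0 0 0; -0.3 0 0 0 0 0 0; -0.3 0 0 0 0 0 0; -0.3 0 0 -1 0 0 0"}}

```text
clock: 24.02
eef_pos: [631.6, 230.5, 45.6]
tool_rot: [-3.135, 0.0, 1.58]
force: [-1.0, 0.4, -1.0]
width: 29.9
gripper_force: 0.0
```

{"op": "move_arm", "data": {"targets": "-0.3 0 0 -2 0 0 0; -0.3 0 0 -3 0 0 0; -0.3 0 0 -4 0 0 0; -0.3 0 0 -3 0 0 0; -0.3 0 0 0 0 0 0"}}

```text
clock: 24.43
eef_pos: [637.8, 230.1, 175.3]
tool_rot: [3.132, -0.003, 1.58]
force: [1.1, -0.1, -0.9]
width: 30.2
gripper_force: 0.0
```

Run:
```python
from h import *; import pickle
go(479.5,-112,165,190.7)
d=cams.get_image("wrist"); im=np.ascontiguousarray(d["color"][:,:,::-1]); cv2.imwrite("pics/w11.png",im); pickle.dump(d,open("w11.pkl","wb"))
hsv=cv2.cvtColor(im,cv2.COLOR_BGR2HSV)
m=cv2.inRange(hsv,(0,0,70),(180,50,230)); m[:,:200]=0; m[:,400:]=0; m[300:]=0
n,l,st,c=cv2.connectedComponentsWithStats(m)
for i in range(1,n):
    if st[i,4]>150: 
        ys,xs=np.where(l==i); k=np.polyfit(ys,xs,1); y0,y1=ys.min(),ys.max()
        print(st[i],wcast(d,[[np.polyval(k,y),y] for y in(y0,y1)],41).round(1)[:,:2])
```

```text
pos [637.8 230.1 175.3] rpy [ 1.795e+02 -1.000e-01  9.050e+01] q [-0.84  0.89  0.89  1.51 -0.75  1.09  0.23] w 30.2 t 24.4
shift [-34.07 -16.15   0.79] rows 11 each [-3.1  -1.47  0.07] | turn [   0.5    0.3 -100.2] rows 16 each [ 0.03  0.02 -6.26]
[373   0  26  30 212] [[681.6 413.5]
 [695.3 390.3]]
[ 304   46   13  140 1552] [[631.3 373.5]
 [632.  268.5]]
[387  89  13  54 260] [[693.9 342.6]
 [697.2 302.5]]
[390 193  10  42 176] [[698.8 263.7]
 [698.5 231.3]]
```

{"op": "move_arm", "data": {"targets": "0.2 -3.1 -1.47 0 0 0 0; 0.2 -3.1 -1.47 0 0 0 0; 0.2 -3.1 -1.47 0 0 0 0; 0.2 -3.1 -1.47 0 0 0 0; 0.2 -3.1 -1.47 0 0 0 0"}}

```text
clock: 24.9
eef_pos: [559.8, 73.8, 166.8]
tool_rot: [-3.137, -0.0, 1.581]
force: [0.2, -0.8, 0.6]
width: 51.5
gripper_force: 0.0
```

{"op": "move_arm", "data": {"targets": "0.2 -3.1 -1.47 0 0 0 0; 0.2 -3.1 -1.47 0 0 0 0; 0.2 -3.1 -1.47 0 0 0 0; 0.2 -3.1 -1.47 0 0 0 0; 0.2 -3.1 -1.47 0 0 0 0"}}

```text
clock: 25.32
eef_pos: [487.9, -81.7, 167.1]
tool_rot: [-3.138, -0.001, 1.581]
force: [-0.1, -0.6, -0.6]
width: 51.2
gripper_force: 0.0
```

{"op": "move_arm", "data": {"targets": "0.2 -3.1 -1.47 0 0 0 -6.3; 0.2 0 0 0 0 0 -6.3; 0.2 0 0 0 0 0 -6.3; 0.2 0 0 0 0 0 -6.3; 0.2 0 0 0 0 0 -6.3"}}

```text
clock: 25.73
eef_pos: [474.3, -111.9, 167.1]
tool_rot: [-3.139, -0.003, 2.135]
force: [-0.6, -0.3, -0.2]
width: 51.6
gripper_force: 0.0
```

{"op": "move_arm", "data": {"targets": "0.2 0 0 0 0 0 -6.3; 0.2 0 0 0 0 0 -6.3; 0.2 0 0 0 0 0 -6.3; 0.2 0 0 0 0 0 -6.3; 0.2 0 0 0 0 0 -6.3"}}

```text
clock: 26.15
eef_pos: [474.4, -111.7, 167.1]
tool_rot: [-3.141, -0.004, 2.685]
force: [-0.2, -0.8, 0.8]
width: 51.1
gripper_force: 0.0
```

{"op": "move_arm", "data": {"targets": "0.2 0 0 0 0 0 -6.3; 0.2 0 0 0 0 0 -6.3; 0.2 0 0 0 0 0 -6.3; 0.2 0 0 0 0 0 -6.3; 0.2 0 0 0 0 0 -6.3"}}

```text
clock: 26.57
eef_pos: [474.3, -111.7, 167.1]
tool_rot: [3.14, -0.004, -3.048]
force: [0.0, -0.4, -0.1]
width: 51.6
gripper_force: 0.0
```

{"op": "move_arm", "data": {"targets": "0.2 0 0 3 0 0 -6.3; 0.2 0 0 3 0 0 0; 0.2 0 0 0 0 0 0; 0.2 0 0 0 0 0 0; 0.2 0 0 0 0 0 0"}}

```text
clock: 26.98
eef_pos: [475.0, -112.2, 108.2]
tool_rot: [3.141, -0.002, -2.944]
force: [0.2, -0.2, -0.2]
width: 50.9
gripper_force: 0.0
```

```bash
cat > blade.py <<'E'
from h import *
def blade(L):
    d=cams.get_image("wrist"); im=np.ascontiguousarray(d["color"][:,:,::-1])
    hsv=cv2.cvtColor(im,cv2.COLOR_BGR2HSV)
    m=cv2.inRange(hsv,(0,0,110),(180,40,255)); m[:,:250]=0; m[:,390:]=0; m[280:]=0
    n,l,st,c=cv2.connectedComponentsWithStats(m)
    for i in range(1,n):
        if st[i,4]>150:
            ys,xs=np.where(l==i); k=np.polyfit(ys,xs,1)
            P=wcast(d,[[np.polyval(k,y),y] for y in(ys.min(),ys.max())],11)[:,:2]; u=(P[1]-P[0])/np.linalg.norm(P[1]-P[0])
            print(st[i],P.round(1),"ang",np.degrees(np.arctan2(*u[::-1])).round(1),"grip",(P[0]+L*u).round(1))
E
python3 -c "
from blade import *
go(479.2,-111.5,5,190.7); blade(158)"
```

```text
pos [ 475.  -112.2  108.2] rpy [ 1.800e+02 -1.000e-01 -1.687e+02] q [-0.02  0.62  0.28  2.08 -0.34  0.49  2.29] w 50.9 t 27.0
shift [-0.45 -0.02 10.32] rows 3 each [-0.15 -0.01  3.44] | turn [ 0.  -0.1  0.6] rows 1 each [ 0.04 -0.14  0.6 ]
[ 310   25   15  124 1443] [[ 329.8 -141.4]
 [ 409.9 -126.7]] ang 10.4 grip [ 485.2 -112.9]
[311 145  14  46 444] [[ 407.4 -123.7]
 [ 436.9 -122.4]] ang 2.5 grip [ 565.2 -116.7]
```

{"op": "move_arm", "data": {"targets": "0.2 -0.45 0 3 0 0 0.5; 0.2 0 0 3 0 0 0; 0.2 0 0 2.5 0 0 0; 0.2 0 0 1.2 0 0 0; 0.2 0 0 0.5 0 0 0"}}

```text
clock: 27.45
eef_pos: [479.0, -110.9, 5.0]
tool_rot: [3.14, -0.003, -2.952]
force: [-0.1, -0.4, 0.0]
width: 51.6
gripper_force: 0.0
```

{"op": "move_arm", "data": {"targets": "0.2 0 0 0.1 0 0 0; 0.2 0 0 0 0 0 0; -1 0 0 0 0 0 0; -1 0 0 0 0 0 0; -1 0 0 0 0 0 0"}}

```text
clock: 27.87
eef_pos: [479.8, -111.1, 5.8]
tool_rot: [3.141, -0.001, -2.952]
force: [-0.4, 0.7, 5.9]
width: 17.3
gripper_force: 58.5
```

{"op": "move_arm", "data": {"targets": "-1 0 0 0 0 0 0; -1 0 0 0 0 0 0; -1 0 0 0 0 0 0"}}

```text
clock: 28.12
eef_pos: [479.8, -111.1, 5.8]
tool_rot: [3.141, -0.0, -2.952]
force: [-0.9, -0.3, 6.8]
width: 17.4
gripper_force: 59.0
```

```bash
python3 -c "
from h import *
go(479.2,-112,5,190.7)"
```

```text
pos [ 479.8 -111.1    5.8] rpy [ 180.    -0.  -169.2] q [ 0.07  0.81  0.15  2.1  -0.44  0.26  2.36] w 17.4 t 28.1
shift [ 0.08 -0.08  0.08] rows 1 each [ 0.08 -0.08  0.08] | turn [ 0.  -0.   0.1] rows 1 each [ 0.02 -0.02  0.15]
```

{"op": "move_arm", "data": {"targets": "-1 0 0 -0.5 0 0 0; -1 0 0 -1.5 0 0 0; -1 0 0 -3 0 0 0; -1 0 0 -3.5 0 0 0; -1 0 0 -3 0 0 0"}}

```text
clock: 28.53
eef_pos: [479.0, -111.0, 121.5]
tool_rot: [3.14, -0.003, -2.953]
force: [0.1, -0.9, -0.2]
width: 17.1
gripper_force: 58.8
```

{"op": "move_arm", "data": {"targets": "-1 0 0 -0.8 0 0 6.3; -1 0 0 0 0 0 6.3; -1 0 0 0 0 0 6.3; -1 0 0 0 0 0 6.3; -1 0 0 0 0 0 6.3"}}

```text
clock: 28.95
eef_pos: [479.3, -110.7, 128.3]
tool_rot: [3.141, -0.002, 2.776]
force: [0.2, -0.2, -0.7]
width: 16.9
gripper_force: 58.8
```

{"op": "move_arm", "data": {"targets": "-1 0 0 0 0 0 6.3; -1 0 0 0 0 0 6.3; -1 0 0 0 0 0 6.3; -1 0 0 0 0 0 6.3; -1 0 0 0 0 0 6.3"}}

```text
clock: 29.37
eef_pos: [479.2, -110.6, 128.0]
tool_rot: [-3.141, -0.002, 2.226]
force: [-0.0, 0.1, -0.7]
width: 17.0
gripper_force: 58.8
```

{"op": "move_arm", "data": {"targets": "-1 0 0 0 0 0 6.3; -1 0 0 0 0 0 6.3; -1 0 0 0 0 0 6.3; -1 0 0 0 0 0 6.3; -1 0 0 0 0 0 6.3"}}

```text
clock: 29.78
eef_pos: [479.3, -110.5, 128.0]
tool_rot: [-3.14, -0.002, 1.676]
force: [-0.5, 0.6, -1.9]
width: 17.1
gripper_force: 58.8
```

{"op": "move_arm", "data": {"targets": "-1 0 0 0 0 0 5.8; -1 0 0 0 0 0 0; -1 0 0 0 0 0 0"}}

```text
clock: 30.03
eef_pos: [479.2, -110.6, 127.7]
tool_rot: [-3.139, -0.001, 1.583]
force: [-0.1, -0.6, -1.3]
width: 17.2
gripper_force: 58.8
```

```bash
python3 -c "
from h import *
go(568.5,224,127,90.4)
print(read_state()['torque'],read_state()['force'])"
```

```text
pos [ 479.2 -110.6  127.7] rpy [-179.8   -0.    90.7] q [-0.35  0.72  0.82  2.06 -0.82  0.72  1.02] w 17.2 t 30.0
shift [33.35  9.35  0.07] rows 10 each [3.33 0.93 0.01] | turn [-0.2 -0.   0.3] rows 1 each [-0.15 -0.04  0.32]
[-0.01267919  0.03546772  0.02073286] [-0.12920167 -0.62023836 -1.28819224]
```

{"op": "move_arm", "data": {"targets": "-1 3.2 0.9 0 0 0 0.3; -1 3.4 0.95 0 0 0 0; -1 3.4 0.95 0 0 0 0; -1 3.4 0.95 0 0 0 0; -1 3.4 0.95 0 0 0 0"}}

```text
clock: 30.45
eef_pos: [525.6, 59.1, 127.8]
tool_rot: [-3.139, -0.001, 1.578]
force: [0.5, -0.7, -0.5]
width: 17.3
gripper_force: 58.8
```

{"op": "move_arm", "data": {"targets": "-1 3.4 0.95 0 0 0 0; -1 3.4 0.95 0 0 0 0; -1 3.4 0.95 0 0 0 0; -1 3.3 0.9 0 0 0 0; -1 2.9 0.8 0 0 0 0"}}

```text
clock: 30.87
eef_pos: [570.2, 224.6, 127.5]
tool_rot: [-3.139, -0.002, 1.58]
force: [0.4, 0.4, -0.7]
width: 17.5
gripper_force: 58.8
```

{"op": "move_arm", "data": {"targets": "-1 0 0 0 0 0 0; -1 0 0 2 0 0 0; -1 0 0 2 0 0 0; -1 0 0 1.4 0 0 0; -1 0 0 0 0 0 0"}}

```text
clock: 31.28
eef_pos: [567.7, 221.3, 70.7]
tool_rot: [-3.133, 0.0, 1.576]
force: [-0.3, 0.4, -0.0]
width: 17.1
gripper_force: 58.8
```

Run:
```python
from h import *
go(568.5,224,38,90.4)
d=cams.get_image("wrist"); im=np.ascontiguousarray(d["color"][:,:,::-1]); cv2.imwrite("pics/w12.png",im)
g=im.astype(int)
hsv=cv2.cvtColor(im,cv2.COLOR_BGR2HSV)
# brightness/sat profiles along rows near the blade comb, and blade mask position
for r in range(20,110,8): print(r,"".join("B" if s<45 and v<210 else ("d" if v<120 else ("." if h>19 else "t")) for h,s,v in hsv[r,120:520:4]))
```

```text
pos [567.7 221.3  70.7] rpy [-179.5    0.    90.3] q [-0.88  0.95  0.82  1.77 -0.91  0.86  0.39] w 17.1 t 31.3
shift [0.27 0.11 3.26] rows 1 each [0.27 0.11 3.26] | turn [-0.5  0.  -0.1] rows 1 each [-0.46  0.   -0.09]
20 tttttttttttttttdtttttttttttttttttttttttttttttttttttttttttdttttttttttttdttttttttttdBBBBtttttttttttttt
28 tttttttttttttttdttttttttttttttttttttttttttttttttBtttBttttdttttttttttttdttttttttttdBBBBttttdttttttttt
36 tttttttttttttttdttttttttttttttttttttdddddddtttttBBBBBttttddddddddtttttdttttttttttdBBBBtttddttttttttt
44 tttttttttttttttdttttttttttttttttttttdddddddddddBBBBBBddddddddddddddddtttdddddttttdBBBBtttddttttttttt
52 tttttttttttttttdttttttttttttttttttttttdddddddttBBBBBBttttttddddddddttttdddddddddddBBttddddddddddddtt
60 tttttttttttttttdtttttttttttttttttttttttttttttttBBBBBBtttttttttttttttttttttttttttttBBBBddddddtttttttt
68 tttttttttttttttttttttttttttttttttttttttttttttttBBBBBBdttttttttttttttttttttttttttttBBBBtttttttttttttt
76 tttttttttttttttttttttttttttttttttttttttttttttttBBBBBBdttttttttttttttttttttttttttttBBBBBttttttttttttt
84 tttttttttttttttttttttttttttttttttttttttttttttttBBBBBBtttttttttttttttttttttttttttttBBBBBttttttttttttt
92 ttttttttttttttttdttttttttttttttttttttttttttttttBBBBBBdttttttttttttttttttttttttttttBBBBBttttttttttttt
100 ttttttttttttttttdttttttttttttttttttttttttttttttBBBBBBtttttttttttttttttttttttttttttBBBBBttttttttttttt
108 ttttttttttttttttdttttttttttttttttttttttttttttttBBBBBBtttttttttttttttttttttttttttttBBBBBttttttttttttt
```

{"op": "move_arm", "data": {"targets": "-1 0.2 0.05 1.4 0 0 0; -1 0 0 1.2 0 0 0; -1 0 0 0.7 0 0 0; -1 0 0 0 0 0 0; -1 0 0 0 0 0 0"}}

```text
clock: 31.75
eef_pos: [570.2, 223.3, 40.0]
tool_rot: [-3.138, -0.0, 1.575]
force: [0.1, 0.3, -0.0]
width: 17.2
gripper_force: 58.8
```

{"op": "move_arm", "data": {"targets": "-1 0 0 0.1 0 0 0; -1 0 0 0 0 0 0; -1 0 0 0 0 0 0"}}

```text
clock: 32.0
eef_pos: [570.8, 223.5, 39.9]
tool_rot: [-3.14, -0.001, 1.575]
force: [-0.4, -0.1, -1.0]
width: 17.2
gripper_force: 58.8
```

{"op": "move_arm", "data": {"targets": "-1 0 -0.1 0.3 0 0 0; -1 0 0 0 0 0 0; -1 0 0 0 0 0 0"}}

```text
clock: 32.25
eef_pos: [569.2, 223.6, 36.3]
tool_rot: [-3.139, -0.001, 1.575]
force: [0.7, -0.5, -0.3]
width: 17.1
gripper_force: 58.8
```

{"op": "move_arm", "data": {"targets": "-1 0 0 0.1 0 0 0; -1 0 0 0 0 0 0; -1 0 0 0 0 0 0"}}

```text
clock: 32.5
eef_pos: [569.6, 223.6, 35.8]
tool_rot: [-3.139, -0.001, 1.575]
force: [-1.1, -0.4, 3.2]
width: 17.2
gripper_force: 59.3
```

{"op": "move_arm", "data": {"targets": "-0.3 0 0 -0.1 0 0 0; -0.3 0 0 0 0 0 0; -0.3 0 0 0 0 0 0; -0.3 0 0 0 0 0 0; -0.3 0 0 -1 0 0 0"}}

```text
clock: 32.92
eef_pos: [568.1, 223.3, 45.1]
tool_rot: [-3.136, 0.0, 1.575]
force: [0.3, 0.2, -1.0]
width: 29.8
gripper_force: 0.0
```

{"op": "move_arm", "data": {"targets": "-0.3 0 0 -2 0 0 0; -0.3 0 0 -3 0 0 0; -0.3 0 0 -4 0 0 0; -0.3 0 0 -3 0 0 0; -0.3 0 0 0 0 0 0"}}

```text
clock: 33.33
eef_pos: [573.9, 223.0, 173.5]
tool_rot: [3.133, -0.003, 1.574]
force: [1.0, -0.4, -0.2]
width: 30.1
gripper_force: 0.0
```

Run:
```python
from h import *; import pickle
go(437.5,-210,165,171)
d=cams.get_image("wrist"); im=np.ascontiguousarray(d["color"][:,:,::-1]); cv2.imwrite("pics/w13.png",im)
hsv=cv2.cvtColor(im,cv2.COLOR_BGR2HSV)
m=cv2.inRange(hsv,(0,0,70),(180,50,230)); m[:,:200]=0; m[300:]=0
n,l,st,c=cv2.connectedComponentsWithStats(m)
for i in range(1,n):
    if st[i,4]>400: 
        ys,xs=np.where(l==i); k=np.polyfit(ys,xs,1); y0,y1=ys.min(),ys.max()
        print(st[i],wcast(d,[[np.polyval(k,y),y] for y in(y0,y1)],41).round(1)[:,:2])
```

```text
pos [573.9 223.  173.5] rpy [179.5  -0.2  90.2] q [-0.93  0.83  0.94  1.7  -0.78  1.02  0.29] w 30.1 t 33.3
shift [-43.25 -13.81   0.61] rows 13 each [-3.33 -1.06  0.05] | turn [  0.5   0.2 -80.8] rows 13 each [ 0.04  0.01 -6.21]
[ 450    0   64   52 1050] [[700.8 417.4]
 [709.9 374.4]]
[ 305   30   13  162 1853] [[568.4 378.7]
 [569.2 257.2]]
[390  57  13  57 487] [[632.7 360. ]
 [629.6 316.8]]
[ 456   77   88   91 4863] [[713.4 353.2]
 [724.6 281.2]]
[390 121  13  57 617] [[631.9 310.9]
 [631.7 268.7]]
[ 465  173   40   58 1080] [[706.1 275.1]
 [711.  228.5]]
[502 188  63  75 848] [[755.8 265.7]
 [759.9 200.1]]
```

{"op": "move_arm", "data": {"targets": "0.1 -3.35 -1.06 0 0 0 0; 0.1 -3.35 -1.06 0 0 0 0; 0.1 -3.35 -1.06 0 0 0 0; 0.1 -3.35 -1.06 0 0 0 0; 0.1 -3.35 -1.06 0 0 0 0"}}

```text
clock: 33.8
eef_pos: [516.0, 54.5, 165.8]
tool_rot: [-3.137, -0.0, 1.576]
force: [1.0, -0.4, -0.5]
width: 46.9
gripper_force: 0.0
```

{"op": "move_arm", "data": {"targets": "0.1 -3.35 -1.06 0 0 0 0; 0.1 -3.35 -1.06 0 0 0 0; 0.1 -3.35 -1.06 0 0 0 0; 0.1 -3.35 -1.06 0 0 0 0; 0.1 -3.35 -1.06 0 0 0 0"}}

```text
clock: 34.22
eef_pos: [463.8, -113.0, 166.0]
tool_rot: [-3.137, -0.001, 1.575]
force: [1.2, -1.1, -0.2]
width: 46.8
gripper_force: 0.0
```

{"op": "move_arm", "data": {"targets": "0.1 -3.35 -1.06 0 0 0 0; 0.1 -3.3 -1.06 0 0 0 0; 0.1 -3 -1 0 0 0 -6.2; 0.1 0 0 0 0 0 -6.2; 0.1 0 0 0 0 0 -6.2"}}

```text
clock: 34.63
eef_pos: [432.8, -210.9, 166.3]
tool_rot: [-3.138, -0.001, 1.9]
force: [-0.1, 0.1, -0.3]
width: 46.7
gripper_force: 0.0
```

{"op": "move_arm", "data": {"targets": "0.1 0 0 0 0 0 -6.2; 0.1 0 0 0 0 0 -6.2; 0.1 0 0 0 0 0 -6.2; 0.1 0 0 0 0 0 -6.2; 0.1 0 0 0 0 0 -6.2"}}

```text
clock: 35.05
eef_pos: [433.8, -208.2, 166.0]
tool_rot: [-3.14, -0.004, 2.446]
force: [-0.5, -1.3, 0.3]
width: 46.7
gripper_force: 0.0
```

{"op": "move_arm", "data": {"targets": "0.1 0 0 0 0 0 -6.2; 0.1 0 0 0 0 0 -6.2; 0.1 0 0 0 0 0 -6.2; 0.1 0 0 0 0 0 -6.2; 0.1 0 0 0 0 0 -6.2"}}

```text
clock: 35.47
eef_pos: [433.8, -208.2, 166.0]
tool_rot: [3.141, -0.004, 2.987]
force: [0.4, 0.4, 0.4]
width: 46.6
gripper_force: 0.0
```

{"op": "move_arm", "data": {"targets": "0.1 0 0 0 0 0 0; 0.1 0 0 0 0 0 0; 0.1 0 0 0 0 0 0"}}

```text
clock: 35.72
eef_pos: [434.1, -208.5, 166.3]
tool_rot: [3.141, -0.004, 2.979]
force: [-0.0, 0.2, -0.2]
width: 47.0
gripper_force: 0.0
```

Run:
```python
from h import *; import pickle
go(437.5,-210,5,171)
d=cams.get_image("wrist"); im=np.ascontiguousarray(d["color"][:,:,::-1]); cv2.imwrite("pics/w14.png",im); pickle.dump(d,open("w14.pkl","wb"))
hsv=cv2.cvtColor(im,cv2.COLOR_BGR2HSV)
red=cv2.inRange(hsv,(0,150,100),(8,255,255))|cv2.inRange(hsv,(172,150,100),(180,255,255))
st_=cv2.inRange(hsv,(0,0,110),(180,40,255)); st_[:,:230]=0; st_[:,410:]=0; st_[300:]=0
for nm,m in(("red",red),("steel",st_)):
    n,l,st,c=cv2.connectedComponentsWithStats(m)
    for i in range(1,n):
        if st[i,4]>80:
            P=cv2.findContours((l==i).astype(np.uint8),0,1)[0][0][:,0]; W=wcast(d,P,9)[:,:2]
            print(nm,st[i],"xmin",W[W[:,0].argmin()].round(1),"xmax",W[W[:,0].argmax()].round(1),"y",W[:,1].min().round(1),W[:,1].max().round(1))
```

```text
pos [ 434.1 -208.5  166.3] rpy [180.   -0.2 170.7] q [ 0.07  0.53  0.46  2.05 -0.38  0.65  2.2 ] w 47.0 t 35.7
shift [-0.42 -0.09 16.12] rows 5 each [-0.08 -0.02  3.22] | turn [ 0.  -0.2 -0.3] rows 1 each [ 0.02 -0.21 -0.32]
red [291 195  21  97 981] xmin [ 405.9 -213. ] xmax [ 488.7 -230. ] y -236.0 -211.1
red [ 317  195   23   97 1011] xmin [ 407.9 -201. ] xmax [ 492.4 -207.4] y -213.2 -193.1
steel [307 144  15  60 568] xmin [ 365.7 -202.2] xmax [ 413.5 -207.7] y -211.6 -197.8
```

{"op": "move_arm", "data": {"targets": "0.4 -0.35 0.2 3.5 0 0 -0.5; 0.4 0 0 3.5 0 0 0; 0.4 0 0 3.5 0 0 0; 0.4 0 0 3 0 0 0; 0.4 0 0 1.6 0 0 0"}}

```text
clock: 36.18
eef_pos: [436.2, -206.3, 12.5]
tool_rot: [3.141, -0.007, 2.989]
force: [0.0, -0.1, 0.5]
width: 59.6
gripper_force: 0.0
```

{"op": "move_arm", "data": {"targets": "0.4 0 0 0.7 0 0 0; 0.4 0 0 0.3 0 0 0; 0.4 0 0 0 0 0 0; 0.4 0 0 0 0 0 0"}}

```text
clock: 36.52
eef_pos: [438.4, -207.5, 6.4]
tool_rot: [-3.141, -0.001, 2.99]
force: [-0.5, -0.7, 0.4]
width: 59.9
gripper_force: 0.0
```

```bash
python3 -c "
from h import *
go(437.2,-210.8,4,171.3)"
```

```text
pos [ 438.4 -207.5    6.4] rpy [-1.800e+02 -1.000e-01  1.713e+02] q [ 0.25  0.81  0.2   2.12 -0.59  0.26  2.38] w 59.9 t 36.5
shift [ 0.07 -0.34  0.24] rows 1 each [ 0.07 -0.34  0.24] | turn [-0.  -0.1  0. ] rows 1 each [-0.03 -0.08  0.03]
```

{"op": "move_arm", "data": {"targets": "0.4 0 -0.34 0.2 0 0 0; 0.4 0 0 0 0 0 0; -1 0 0 0 0 0 0; -1 0 0 0 0 0 0; -1 0 0 0 0 0 0"}}

```text
clock: 36.93
eef_pos: [437.8, -211.0, 4.7]
tool_rot: [-3.141, -0.001, 2.99]
force: [-2.0, -0.1, 9.8]
width: 34.4
gripper_force: 58.0
```

{"op": "move_arm", "data": {"targets": "-1 0 0 0 0 0 0; -1 0 0 0 0 0 0; -1 0 0 0 0 0 0; -1 0 0 0 0 0 0"}}

```text
clock: 37.27
eef_pos: [437.7, -211.0, 4.7]
tool_rot: [-3.141, -0.001, 2.99]
force: [-1.2, -0.4, 9.5]
width: 34.5
gripper_force: 58.0
```

{"op": "move_arm", "data": {"targets": "-1 0 0 -0.5 0 0 0; -1 0 0 -1.5 0 0 0; -1 0 0 -3 0 0 0; -1 0 0 -3.5 0 0 0; -1 0 0 -3 0 0 0"}}

```text
clock: 37.68
eef_pos: [437.1, -210.3, 120.2]
tool_rot: [3.141, -0.004, 2.99]
force: [0.7, 0.3, -1.6]
width: 34.1
gripper_force: 56.8
```

Run:
```python
from h import *; import pickle
go(513,-404,125,96)
s=read_state();print(s["force"],s["gripper_force"])
d=cams.get_image("wrist"); im=np.ascontiguousarray(d["color"][:,:,::-1]); cv2.imwrite("pics/w15.png",im); pickle.dump(d,open("w15.pkl","wb"))
hsv=cv2.cvtColor(im,cv2.COLOR_BGR2HSV)
red=cv2.inRange(hsv,(0,150,100),(8,255,255))|cv2.inRange(hsv,(172,150,100),(180,255,255))
st_=cv2.inRange(hsv,(0,0,110),(180,40,255)); st_[:,:230]=0; st_[:,410:]=0; st_[300:]=0
for nm,m in(("red",red),("steel",st_)):
    n,l,st,c=cv2.connectedComponentsWithStats(m)
    for i in range(1,n):
        if st[i,4]>80: print(nm,st[i],c[i].round(1))
```

```text
pos [ 437.1 -210.3  120.2] rpy [180.   -0.2 171.3] q [ 0.11  0.61  0.42  2.08 -0.47  0.54  2.29] w 34.1 t 37.7
shift [-10.43 -18.    -0.53] rows 6 each [-1.74 -3.   -0.09] | turn [-0.1 -0.2 75.3] rows 12 each [-0.01 -0.02  6.28]
[ 0.66528597  0.26459191 -1.58507503] 56.84011575431214
red [ 275  247   40  166 2987] [291.4 329.7]
red [ 324  247   40  167 2945] [346.7 326.7]
steel [ 304  140   33  129 2765] [319.2 205.1]
```

{"op": "move_arm", "data": {"targets": "-1 0 0 -0.5 0 0 6.3; -1 0 0 0 0 0 6.3; -1 0 0 0 0 0 6.3; -1 0 0 0 0 0 6.3; -1 0 0 0 0 0 6.3"}}

```text
clock: 38.15
eef_pos: [437.5, -210.1, 123.8]
tool_rot: [-3.141, -0.003, 2.436]
force: [0.2, 0.3, -0.9]
width: 34.5
gripper_force: 56.8
```

{"op": "move_arm", "data": {"targets": "-1 0 0 0 0 0 6.3; -1 0 0 0 0 0 6.3; -1 0 0 0 0 0 6.3; -1 0 0 0 0 0 6.3; -1 0 0 0 0 0 6.3"}}

```text
clock: 38.57
eef_pos: [437.5, -210.0, 123.7]
tool_rot: [-3.139, -0.002, 1.886]
force: [-0.0, 0.5, -1.3]
width: 34.0
gripper_force: 56.8
```

{"op": "move_arm", "data": {"targets": "-1 0 0 0 0 0 6.3; -1 0 0 0 0 0 6.1; -1 0 0 0 0 0 0; -1 0 0 0 0 0 0"}}

```text
clock: 38.9
eef_pos: [437.5, -210.2, 123.5]
tool_rot: [-3.138, -0.001, 1.678]
force: [0.3, 0.3, -1.2]
width: 34.0
gripper_force: 56.8
```

```bash
python3 -c "
from h import *
go(513,-405,125,95.9)"
```

```text
pos [ 437.5 -210.2  123.5] rpy [-1.798e+02 -1.000e-01  9.610e+01] q [-0.12  0.71  0.8   2.08 -0.82  0.7   1.33] w 34.0 t 38.9
shift [-20.18   5.43  -0.19] rows 6 each [-3.36  0.9  -0.03] | turn [-0.2 -0.1  0.2] rows 1 each [-0.18 -0.06  0.23]
```

{"op": "move_arm", "data": {"targets": "-1 -3.35 0.9 0 0 0 0; -1 -3.35 0.9 0 0 0 0; -1 -3.35 0.9 0 0 0 0; -1 -3.35 0.9 0 0 0 0; -1 -3.35 0.9 0 0 0 0"}}

```text
clock: 39.32
eef_pos: [500.1, -373.7, 123.3]
tool_rot: [-3.139, -0.002, 1.678]
force: [0.9, 0.5, -1.8]
width: 34.0
gripper_force: 56.8
```

{"op": "move_arm", "data": {"targets": "-1 -3.4 0.9 0 0 0 0; -1 0 0 1.5 0 0 0; -1 0 0 2 0 0 0; -1 0 0 1 0 0 0; -1 0 0 0 0 0 0"}}

```text
clock: 39.73
eef_pos: [510.7, -403.2, 75.4]
tool_rot: [-3.136, -0.006, 1.676]
force: [-0.9, 0.6, -1.3]
width: 34.1
gripper_force: 56.8
```

{"op": "move_arm", "data": {"targets": "-1 0 0 0 0 0 0; -1 0 0 0 0 0 0"}}

```text
clock: 39.9
eef_pos: [512.4, -405.5, 79.2]
tool_rot: [-3.14, 0.0, 1.675]
force: [0.5, 0.5, -1.0]
width: 34.2
gripper_force: 56.9
```

Run:
```python
from h import *; import pickle
go(513,-405,36,95.9)
d=cams.get_image("wrist"); im=np.ascontiguousarray(d["color"][:,:,::-1]); cv2.imwrite("pics/w16.png",im); pickle.dump(d,open("w16.pkl","wb"))
hsv=cv2.cvtColor(im,cv2.COLOR_BGR2HSV)
def ch(h,s,v):
    if v<110: return "d"
    if s<50: return "S"
    if (h<9 or h>172) and s>140: return "R"
    return "t" if s>140 else "."
for r in range(60,400,9): print(r,"".join(ch(*p) for p in hsv[r,180:460:3]))
```

```text
pos [ 512.4 -405.5   79.2] rpy [-179.9    0.    96. ] q [ 0.22  0.95  0.75  1.64 -0.79  0.89  1.4 ] w 34.2 t 39.9
shift [0.04 0.07 4.32] rows 2 each [0.02 0.04 2.16] | turn [-0.1  0.   0.1] rows 1 each [-0.11  0.    0.09]
60 tttttttttttttttttttttttttttttttttttttttttttttttttttt.ttttttttttttttttttttttttttttttttttttttttt
69 ttttttttttttttttttttttttttttttttttttttttttttttttttt..ttttttttttttttttttttttttttttttttttttttttt
78 ttttttttttttttttttttttttttttttttttttttttttttttttttt..ttttttttttttttttttttttttttttttttttttttttt
87 ttttttttttttttttttttttttttttttttttttttttttttttttttt.tttttttttttttttttttttttttttttttttttttttttt
96 tttttttttttttttttttttttttttttttttttttttttttttttttt..tttttttttttttttttttttttttttttttttttttttttt
105 tttttttttttttttttttttttttttttttttttttttttttttttttt..tttttttttttttttttttttttttttttttttttttttttt
114 ttttttttttttttttttttttttttttttttttttttttttttttttt...tttttttttttttttttttttttttttttttttttttttttt
123 ttttttttttttttttttttttttttttttttttttttttttttttttt...tttttttttttttttttttttttttttttttttttttttttt
132 tttttttttttttttttttttttttttttttttttttttttttttttt....ttttttttttttttttttttttttttttttttttt
[... 2178 characters left out ...]
ttttttt
339 ttttttttttttttttdddddddddSSSddddddRRRR..................RRRRddddddSSSddddddddttttttttttttttttt
348 ddddddttttttttdddddddddddddddddddRRRRRttttttttttttttttttRRRRddddddddddddddddddddttttttttdddddd
357 dddddddddddddddddddddddddddddddddRRRRRtttttttttttttttttdRRRRRddddddddddddddddddddddddddddddddd
366 ddddddddddddddddddddddddddddddddRRRRRRdttttttttttttttttRRRRRRddddddddddddddddddddddddddddddddd
375 ddddddddddddddddddddddddddddddddtRRRRRRtttttttttttttttdRRRRRRtdddddddddddddddddddddddddddddddd
384 dddddddddddddddddddddddddddddddttdRRRRRRtttttttttttttdRRRRRRttdddddddddddddddddddddddddddddddd
393 dddddddddddddddddddddddddddddtttttRRRRRRdtttttttttttdRRRRRRttttttddddddddddddddddddddddddddddd
```

{"op": "move_arm", "data": {"targets": "-1 0 0.2 1.5 0 0 0; -1 0 0 1.5 0 0 0; -1 0 0 1 0 0 0; -1 0 0 0 0 0 0; -1 0 0 0 0 0 0"}}

```text
clock: 40.37
eef_pos: [513.3, -404.7, 37.0]
tool_rot: [-3.137, -0.002, 1.674]
force: [-0.6, 0.6, -1.1]
width: 34.4
gripper_force: 66.8
```

{"op": "move_arm", "data": {"targets": "-1 0 0 0.1 0 0 0; -1 0 0 0 0 0 0; -1 0 0 0 0 0 0"}}

```text
clock: 40.62
eef_pos: [513.9, -405.3, 37.5]
tool_rot: [-3.139, -0.001, 1.674]
force: [0.2, 0.2, -1.4]
width: 34.0
gripper_force: 66.8
```

{"op": "move_arm", "data": {"targets": "-1 0 0 0.15 0 0 0; -1 0 0 0 0 0 0; -1 0 0 0 0 0 0"}}

```text
clock: 40.87
eef_pos: [516.3, -408.1, 40.9]
tool_rot: [3.138, 0.005, 1.674]
force: [-0.8, 3.7, 22.9]
width: 13.0
gripper_force: 63.3
```

{"op": "move_arm", "data": {"targets": "-1 0 0 0.1 0 0 0; -1 0 0 0 0 0 0; -1 0 0 0 0 0 0"}}

```text
clock: 41.12
eef_pos: [516.2, -408.2, 40.8]
tool_rot: [3.138, 0.005, 1.674]
force: [-3.3, 3.7, 29.1]
width: 13.1
gripper_force: 64.1
```

{"op": "move_arm", "data": {"targets": "-1 0 0 -0.5 0 0 0; -1 0 0 -0.5 0 0 0; -1 0 0 0 0 0 0"}}

```text
clock: 41.37
eef_pos: [514.3, -405.4, 45.7]
tool_rot: [-3.14, -0.0, 1.675]
force: [0.5, -0.6, -0.7]
width: 12.6
gripper_force: 58.4
```

Run:
```python
from h import *; import pickle
go(513,-405,36,95.9); print(read_state()["force"],read_state()["gripper_force"])
d=cams.get_image("wrist"); im=np.ascontiguousarray(d["color"][:,:,::-1]); cv2.imwrite("pics/w17.png",im); pickle.dump(d,open("w17.pkl","wb"))
hsv=cv2.cvtColor(im,cv2.COLOR_BGR2HSV)
def ch(h,s,v):
    if (h<9 or h>172) and s>140 and v>60: return "R"
    if v<110: return "d"
    if s<50: return "S"
    return "t" if s>140 else "."
for r in range(60,420,9): print(r,"".join(ch(*p) for p in hsv[r,180:460:3]))
```

```text
pos [ 514.3 -405.4   45.7] rpy [-179.9   -0.    95.9] q [ 0.24  0.99  0.72  1.65 -0.83  0.84  1.42] w 12.6 t 41.4
shift [ 0.05 -0.12  0.97] rows 1 each [ 0.05 -0.12  0.97] | turn [-0.1  0.   0. ] rows 1 each [-0.09  0.    0.05]
[ 0.46178789 -0.63733807 -0.69896974] 58.39865029804059
60 ttttttttttttttttttttttttttttttttttttttttttttttttttt.tttttttttttttttttttttttttttttttttttttttttt
69 ttttttttttttttttttttttttttttttttttttttttttttttttttt.tttttttttttttttttttttttttttttttttttttttttt
78 tttttttttttttttttttttttttttttttttttttttttttttttttt..tttttttttttttttttttttttttttttttttttttttttt
87 tttttttttttttttttttttttttttttttttttttttttttttttttt.ttttttttttttttttttttttttttttttttttttttttttt
96 ttttttttttttttttttttttttttttttttttttttttttttttttt..ttttttttttttttttttttttttttttttttttttttttttt
105 ttttttttttttttttttttttttttttttttttttttttttttttttt...tttttttttttttttttttttttttttttttttttttttttt
114 tttttttttttttttttttttttttttttttttttttttttttttttt....tttttttttttttttttttttttttttttttttttttttttt
123 tttttttttttttttttttttttttttttttttttttttttttttttt....tttttttttttttttttttttttttttttttttttttttttt
132 ttttttttttttttttttttttttt
[... 2438 characters left out ...]
dtttttt
357 tddddddddddddddddddddddddddddddddddddddddRRRRRRR....dddddddddddddddddddddddddddddddddddddddddt
366 dddddddddddddddddddddddddddddddddddddddddtRRRRRRR...dddddddddddddddddddddddddddddddddddddddddd
375 ddddddddddddddddddddddddddddddddddddddddd.RRRRRRRd...ddddddddddddddddddddddddddddddddddddddddd
384 dddddddddddddddddddddddddddddddddddddddddttRRRRRRRRttddddddddddddddddddddddddddddddddddddddddd
393 ddddddtddddddddddddddddddddddddddddddddtttttRRRRRRRRtttdddddddddddddddddddddddddddddddttdddddd
402 ddttttdddddddddddddddddddddddddddddddddttttttdRRRRRRRttddddddddddddddddddddddddddddddddtttttdd
411 dtdddddddddddddddddddddddddddddddddddddttttttttRRRRRRRRddddddddddddddddddddddddddddddddddddddd
```

{"op": "move_arm", "data": {"targets": "-1 0 -0.2 0 0 0 2.5; -1 0 -0.2 0 0 0 2.5; -1 0 -0.2 0 0 0 2; -1 0 0 0 0 0 0; -1 0 0 0 0 0 0"}}

```text
clock: 41.83
eef_pos: [507.6, -405.3, 44.1]
tool_rot: [-3.138, -0.001, 1.553]
force: [0.3, 0.6, -1.0]
width: 13.0
gripper_force: 58.4
```

{"op": "move_arm", "data": {"targets": "-1 0 0 0.2 0 0 0; -1 0 0 0 0 0 0; -1 0 0 0 0 0 0"}}

```text
clock: 42.08
eef_pos: [508.0, -405.5, 42.7]
tool_rot: [-3.139, -0.001, 1.553]
force: [0.1, -0.2, 1.5]
width: 12.6
gripper_force: 58.8
```

```bash
cat > asc.py <<'E'
from h import *
import sys
def ch(h,s,v):
    if (h<9 or h>172) and s>140 and v>60: return "R"
    if v<110: return "d"
    if s<50: return "S"
    return "t" if s>140 else "."
d=cams.get_image("wrist"); im=np.ascontiguousarray(d["color"][:,:,::-1]); cv2.imwrite(sys.argv[1],im)
hsv=cv2.cvtColor(im,cv2.COLOR_BGR2HSV); r0,r1,c0,c1=map(int,sys.argv[2:6]); st=int(sys.argv[6])
print(read_state()["eef_pos"].round(1))
for r in range(r0,r1,3*st): print(r,"".join(ch(*p) for p in hsv[r,c0:c1:st]))
E
python3 asc.py pics/w18.png 132 420 180 460 3
```

```text
[ 508.  -405.5   42.8]
132 ttttttttttttttttttttttttttttttttttttttttttttt.....tttttttttttttttttttttttttttttttttttttttttttt
141 ttttttttttttttttttttttttttttttttttttttttt.SSSSSSSttt............................tttttttttttttt
150 tttttttttttttttttttttttttttttt............SSSSSSSS.......................ttt....tttttttttttttt
159 ttttttttttttt.............................SSSSSSSS.......................ttt....tttttttttttttt
168 tttttttttttt.....t........................SSSSSSSSS.............dddddddddddddd.....ttttttttttt
177 tttttttttttt....tttt...................dd.SSSSSSSSSS................................tttttttttt
186 ttttttttttttt...ddddddddddddd.............SSSSSSSSSSS.....d.........................tttttttttt
195 tttttttttt.........................d......SSSSSSSSSSSS....d......................ttttttttttttt
204 tttttttttt.........................d........SSSSSSSSSS...........................ttttttttttttt
213 ttttttttttt................................SSSSSSSSSS.............................tttttttttttt
222 ttttttttttttttt............................SSSSSSSSSSS............................t
[... 1390 characters left out ...]
dtttttt
357 tddddddddddddddddddddddddddddddddddddddddRRRRRRRdddddddddddddddddddddddddddddddddddddddddddddt
366 dddddddddddddddddddddddddddddddddddddddddRRRRRRRR...dddddddddddddddddddddddddddddddddddddddddd
375 ddddddddddddddddddddddddddddddddddddddddd.RRRRRRRd...ddddddddddddddddddddddddddddddddddddddddd
384 dddddddddddddddddddddddddddddddddddddddddttRRRRRRRRttddddddddddddddddddddddddddddddddddddddddd
393 ddddddtddddddddddddddddddddddddddddddddtttttRRRRRRRRtttdddddddddddddddddddddddddddddddttdddddd
402 ddttttdddddddddddddddddddddddddddddddddtttttttRRRRRRRttddddddddddddddddddddddddddddddddtttttdd
411 dtdddddddddddddddddddddddddddddddddddddttttttttRRRRRRRRddddddddddddddddddddddddddddddddddddddd
```

{"op": "move_arm", "data": {"targets": "-0.58 0 0 0 0 0 0; -0.58 0 0 0 0 0 0; -0.58 0 0 0 0 0 0; -0.58 0 0 0 0 0 0; -0.58 0 0 0 0 0 0"}}

```text
clock: 42.55
eef_pos: [507.9, -405.6, 42.8]
tool_rot: [-3.139, -0.0, 1.552]
force: [-0.1, 0.1, 0.7]
width: 18.4
gripper_force: 0.1
```

```bash
python3 asc.py pics/w19.png 141 420 180 460 3 | awk 'NR%2==1'
```

```text
[ 507.9 -405.5   42.8]
150 tttttttttttttttttttttttttttttt...........SSSSSSSS........................tttt...tttttttttttttt
168 tttttttttttt.....t.......................SSSSSSSSSS............ddddddddddddddd.....ttttttttttt
186 ttttttttttttt...ddddddddddddd............SSSSSSS.SSSS.....d.........................tttttttttt
204 ttttttttttt........................d.........SSSSSSSS............................ttttttttttttt
222 ttttttttttttttt............................SSSSSSSSSSS............................tttttttttttt
240 tttttttttttttttt............................SSSSSSSSSSS...........................tttttttttttt
258 ttttttttttttttttt..........................RRRRRRRSSSRRRRRR.......................tttttttttttt
276 ttttttttttttttttttt......................RRRRRRRR.....RRRRRRRR....................tttttttttttt
294 tttttttttttttttttttt....................tRRRRRRR.........RRRRRRR..................tttttttttttt
312 ttttttttttttttttttttt.......ddddddddddddRRRRRRR.......dddddddddddd................tttttttttttt
330 ttttttttttttttttttttttd...ddddddddddddddRRRRRRR.......dddddddddddddd............d.tttttttttttt
348 tttddddddddddddtttttttddddddddddddddddddRRRRRRRdddddddddddddddddddddddddddddddddddddddddddtttt
366 ddddddddddddddddddddddddddddddddddddddd..RRRRRRR.......ddddddddddddddddddddddddddddddddddddddd
384 ddddddddddddddddddddddddddddddddddddSddttttRRRRRRRtttttddddddddddddddddddddddddddddddddddddddd
402 ttttddddddddddddddddddddddddddddddddtttttttttRRRRRRRtttttdddddddddddddddddddddddddddddddddtttt
```

{"op": "move_arm", "data": {"targets": "-0.58 0 0 -0.3 0 0 0; -0.58 0 0 -0.5 0 0 0; -0.58 0 0 -0.7 0 0 0; -0.58 0 0 0 0 0 0"}}

```text
clock: 42.93
eef_pos: [508.7, -406.5, 59.6]
tool_rot: [-3.141, 0.001, 1.552]
force: [-0.7, 0.4, -0.3]
width: 18.1
gripper_force: 0.0
```

{"op": "move_arm", "data": {"targets": "-0.58 0 0 -1.5 0 0 0; -0.58 0 0 -2.5 0 0 0; -0.58 0 0 -3.5 0 0 0; -0.58 0 0 -3.5 0 0 0; -0.58 0 0 0 0 0 0"}}

```text
clock: 43.35
eef_pos: [510.3, -409.6, 176.1]
tool_rot: [3.136, 0.008, 1.552]
force: [-0.0, -1.7, 0.4]
width: 17.9
gripper_force: 0.0
```

```bash
python3 asc.py pics/w20.png 150 380 180 460 3
python3 - <<'E'
from h import *
d=cams.get_image("scene"); cv2.imwrite("pics/s20.png",d["color"][:,:,::-1]); d=cams.get_image("top"); cv2.imwrite("pics/t20.png",d["color"][:,:,::-1])
E
```

```text
[ 509.6 -408.1  173. ]
150 ttttttttttttttttttttttttt..ttt............S.SS.....d..............tttttttttttttttttttttttttttt
159 tttttttttttttttttttttttttt...............SSSSSS...................tttttttttttttttttttttttttttt
168 ttttttttttttttttttttttttt.................SSSSS...................ttttttttttttttttttttttt.....
177 tttttttttttttttttttttttttt................SSSSS...................tttttttttttttttttttttddddddS
186 ttttttttttttttttttttttttttt................SSS....................tttttttttttttttttttttddddddS
195 ttttttttttttttttttttttttttt..............RRR.S.RRRR................ttttttttttttttttttttddddddS
204 tttttttttttttttttttttttttttt............RRRR....RRRR...............ttttttttttttttttttttddddddS
213 ttttttttttttt.tttttttttttttt............RRR......tRRRR.............ttttttttttttttttttttddddddS
222 ttttttttttttt.ttttttttttttttt..........RRRR........RRRR............ttttttttttttttttttttddddddS
231 ttttttttttttttttttttttttttttt..........RRRR.........RRRR............tttttttttttttttttttddddddS
240 tttttttttttttttttttttttttttttt.........RRRR..........RRRt...........ttttttttttttttt
[... 796 characters left out ...]
dddddSS
321 SSSSSddd.ttttttttttttttttttdddddddddddddttttttttttttttdddddddddddddttttttttttttttttttt.dddddSS
330 SSSSSd.tttttttttttttttttttddddddddddddddttttttttttttttddddddddddddddtttttttttttttttttt.dddddSS
339 ...dStttttttttttttttttttddddddddddSSddddttttttttttttttdddSSSddddddddddtttttttttttttttt.dddddSS
348 dddddddddddddddtttttttddddddddddddddddddttttttttttttttddddddddddddddddddtttttttddddddddddddSdd
357 dddddddddddddddddddddddddddddddddddddddtttttttttttttttdddddddddddddddddddddddddddddddddddddddd
366 dddddddddddddddddddddddddddddddddddddddddddddddddddddddddddddddddddddddddddddddddddddddddddddd
375 dddddddddddddddddddddddddddddddddddddddddddddddddddddddddddddddddddddddddddddddddddddddddddddd
```

Run:
```python
from h import *
d=cams.get_image("wrist"); im=np.ascontiguousarray(d["color"][:,:,::-1]); t=cams.get_image("top"); ti=np.ascontiguousarray(t["color"][:,:,::-1])
a=np.radians(-84.1); u=np.array([np.cos(a),np.sin(a)]); v=np.array([-u[1]*-1,-u[0]])
v=np.array([np.cos(a-np.pi/2),np.sin(a-np.pi/2)])
def comp(im,cast,d,z,roi):
    hsv=cv2.cvtColor(im,cv2.COLOR_BGR2HSV)
    red=cv2.inRange(hsv,(0,150,80),(8,255,255))|cv2.inRange(hsv,(172,150,80),(180,255,255)); steel=cv2.inRange(hsv,(0,0,100),(180,55,255))
    for nm,m in(("red",red),("steel",steel)):
        k=np.zeros_like(m); k[roi[0]:roi[1],roi[2]:roi[3]]=1
        n,l,st,c=cv2.connectedComponentsWithStats(m*k)
        for i in range(1,n):
            if st[i,4]>25:
                P=np.argwhere(l==i)[:,::-1]; q=cast(d,P,z)[:,:2]-[512,-395.5]; x,y=q@v,q@u
                print(nm,st[i,4],"rest x",x.min().round(1),x.max().round(1),"y",y.min().round(1),y.max().round(1))
print("wrist");comp(im,wcast,d,40,(90,300,255,390)); print("top");comp(ti,cast,t,40,(200,262,440,515))
hsv=cv2.cvtColor(ti,cv2.COLOR_BGR2HSV)
o=cast(t,[[450,303],[259,185]],10).round(1)[:,:2]; print(o)
t0=cv2.imread("pics/top0.png"); t1=ti
for n,(r0,r1,c0,c1) in dict(wax=(280,325,420,478),bee=(173,198,244,275)).items(): print(n,np.abs(t0[r0:r1,c0:c1].astype(int)-t1[r0:r1,c0:c1]).max(-1).astype(int).max(), (np.abs(t0[r0:r1,c0:c1].astype(int)-t1[r0:r1,c0:c1]).max(-1)>40).sum())
```

```text
wrist
red 1160 rest x -19.1 -0.4 y -21.2 60.4
red 1133 rest x 4.2 22.1 y -20.6 61.2
steel 754 rest x -4.3 7.8 y -63.0 -13.7
top
steel 2371 rest x -70.3 66.7 y -92.5 19.0
steel 837 rest x -61.6 30.3 y 20.9 87.7
[[ 345.7 -339. ]
 [ 604.    98.5]]
wax 23 0
bee 22 0
```

```bash
python3 -c "
from cell import order
print(order.finish_job())"
```

```text
the job is handed in; nothing more can be done
None
```

All five tools are on their rests and the job is handed in, with no verdict shown: the wax bars did not move, and the pliers slipped in the grip while being set down but were re-seated and measured centred in their forks.

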